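Gauge a blind bore with a depth rod and set the depth stop to the reading

TASK

Take the depth rod from its stand and lower it gently, upright, into the red-ringed bore of the clamped block until it rests on the bottom; do not drop, jab or force it, and leave it standing there. Then slide the blue stop along the depth scale until it reads that bore's depth, to within 3 mm, and let go. Do not shift the other things lying on the bench.

Things in the scene. Friction and masses are not known exactly. Their poses are not given: they have to be found in the camera images.
- rod_head (a point): Depth rod (about 0.26 kg, mass varies): a brass cylindrical head 28 mm in diameter and 32 mm tall on top of a steel rod 12 mm in diameter and 100 mm long, with a chamfered tip and a black band every 10 mm from the tip. This point is the centre of the head, on the axis, 116 mm above the tip; z runs along the rod, from tip to head. It starts upright in the stand.
- rod: The same depth rod; origin at the middle of its tip, z along the rod, from tip to head.
- rod_tip (a point): The middle of the depth rod's tip.
- stand: Fixed dark wooden stand, 80 x 80 x 70 mm (height), origin under its centre. A central hole 14.5 mm wide and 50 mm deep holds the rod upright, its tip 20 mm above the bench.
- jig: Fixed plywood board 250 x 130 x 15 mm (long along its x) carrying a clamped wooden block 180 x 70 x 70 mm; origin under the board's centre, z up; the block's top is 85 mm above the bench. The block has two vertical blind bores 13.5 mm wide (2 mm chamfer) at x = -45 mm (red ring, the one to gauge) and x = +45 mm (no ring, not to be gauged). A flat steel clamp bar crosses the block between them, its nuts rising 18 mm above the block's top.
- bore_mouth (a point): Centre of the mouth of the red-ringed bore, level with the block's top; z up. The bore is vertical, 13.5 mm wide (0.75 mm clearance all round the rod), with a flat floor at an unknown depth between 28 and 57 mm, different every time, which only the rod can tell. A rod held a little off the axis drags on the wall (several N) before it reaches the floor, and falls when it is let go short of it.
- scale: Fixed depth scale: a dark wooden base 170 x 56 x 14 mm (long along its x) with an aluminium rail up to 26 mm high; origin under its centre. A white strip has a black tick every 10 mm, from 0 (long tick at x = -50 mm, the end with the red cap) to 100 mm (x = +50 mm), long ticks at 0, 50 and 100.
- stop_grip (a point): Centre of the blue stop's grip, a block 24 x 24 mm and 34 mm tall whose top is 73 mm above the bench (this point is at 56 mm). The stop slides along x of this point (the same as the scale's x), which points towards larger readings; it slides stiffly (about 2.5 N) and stays where it is left. The red pointer below the grip shows the reading against the ticks, at this point's x.
- stop (a joint): Reading of the stop on the scale in m: 0 at the red-capped end to 0.100; to be set to the bore's depth (a 40 mm deep bore reads 0.040). It starts between 0.07 and 0.095.
- chisel: Bystander: chisel, 240 mm long, lying to the robot's left. Leave it.
- offcut: Bystander: wooden offcut 70 x 50 x 35 mm. Leave it.
- stone: Bystander: grey sharpening stone 200 x 70 x 28 mm. Leave it.
- glue: Bystander: white glue bottle, 60 mm wide, 150 mm tall. Leave it.
- collar: Bystander: brass ring 44 mm wide, 14 mm tall. Leave it.
- spray: Bystander: spray bottle, 76 mm wide, 190 mm tall. Leave it.
- square: Bystander: small try square, stock 90 mm, blade 130 mm, lying flat. Leave it.

How it is judged:
On the way, in this order (a step that is already met when the one before it is completed fails the run):
1. the depth rod stands in the red-ringed bore, let go and at rest (horizontal distance between rod_tip and bore_mouth below 0.005 m and z of rod_tip in the frame of bore_mouth below -0.025 m and angle between rod_tip's own z axis and vertical below 0.12 rad and contact force between the fingers and rod below 0.1 N and linear speed of rod below 0.02 m/s), for 0.2 s.
2. the stop is set to the depth of the rod in the bore (((z of rod_tip in the frame of bore_mouth between -0.028 and -0.026 m and value of joint stop between 0.023 and 0.031 m) or (z of rod_tip in the frame of bore_mouth between -0.03 and -0.028 m and value of joint stop between 0.025 and 0.033 m) or (z of rod_tip in the frame of bore_mouth between -0.032 and -0.03 m and value of joint stop between 0.027 and 0.035 m) or (z of rod_tip in the frame of bore_mouth between -0.034 and -0.032 m and value of joint stop between 0.029 and 0.037 m) or (z of rod_tip in the frame of bore_mouth between -0.036 and -0.034 m and value of joint stop between 0.031 and 0.039 m) or (z of rod_tip in the frame of bore_mouth between -0.038 and -0.036 m and value of joint stop between 0.033 and 0.041 m) or (z of rod_tip in the frame of bore_mouth between -0.04 and -0.038 m and value of joint stop between 0.035 and 0.043 m) or (z of rod_tip in the frame of bore_mouth between -0.042 and -0.04 m and value of joint stop between 0.037 and 0.045 m) or (z of rod_tip in the frame of bore_mouth between -0.044 and -0.042 m and value of joint stop between 0.039 and 0.047 m) or (z of rod_tip in the frame of bore_mouth between -0.046 and -0.044 m and value of joint stop between 0.041 and 0.049 m) or (z of rod_tip in the frame of bore_mouth between -0.048 and -0.046 m and value of joint stop between 0.043 and 0.051 m) or (z of rod_tip in the frame of bore_mouth between -0.05 and -0.048 m and value of joint stop between 0.045 and 0.053 m) or (z of rod_tip in the frame of bore_mouth between -0.052 and -0.05 m and value of joint stop between 0.047 and 0.055 m) or (z of rod_tip in the frame of bore_mouth between -0.054 and -0.052 m and value of joint stop between 0.049 and 0.057 m) or (z of rod_tip in the frame of bore_mouth between -0.056 and -0.054 m and value of joint stop between 0.051 and 0.059 m) or (z of rod_tip in the frame of bore_mouth between -0.058 and -0.056 m and value of joint stop between 0.053 and 0.061 m) or (z of rod_tip in the frame of bore_mouth between -0.06 and -0.058 m and value of joint stop between 0.055 and 0.063 m))), for 0.2 s.
At the end, for the whole second after the job is handed in: The rod stands let go and at rest in the red-ringed bore (tip within 5 mm of its axis and over 25 mm deep, tilted less than 0.12 rad), resting on the floor, and the stop is at rest with its reading within 3 mm of the depth of the rod's tip below the bore's mouth; nothing else has been shifted (all of step 1 and ((z of rod_tip in the frame of bore_mouth between -0.028 and -0.026 m and value of joint stop between 0.023 and 0.031 m) or (z of rod_tip in the frame of bore_mouth between -0.03 and -0.028 m and value of joint stop between 0.025 and 0.033 m) or (z of rod_tip in the frame of bore_mouth between -0.032 and -0.03 m and value of joint stop between 0.027 and 0.035 m) or (z of rod_tip in the frame of bore_mouth between -0.034 and -0.032 m and value of joint stop between 0.029 and 0.037 m) or (z of rod_tip in the frame of bore_mouth between -0.036 and -0.034 m and value of joint stop between 0.031 and 0.039 m) or (z of rod_tip in the frame of bore_mouth between -0.038 and -0.036 m and value of joint stop between 0.033 and 0.041 m) or (z of rod_tip in the frame of bore_mouth between -0.04 and -0.038 m and value of joint stop between 0.035 and 0.043 m) or (z of rod_tip in the frame of bore_mouth between -0.042 and -0.04 m and value of joint stop between 0.037 and 0.045 m) or (z of rod_tip in the frame of bore_mouth between -0.044 and -0.042 m and value of joint stop between 0.039 and 0.047 m) or (z of rod_tip in the frame of bore_mouth between -0.046 and -0.044 m and value of joint stop between 0.041 and 0.049 m) or (z of rod_tip in the frame of bore_mouth between -0.048 and -0.046 m and value of joint stop between 0.043 and 0.051 m) or (z of rod_tip in the frame of bore_mouth between -0.05 and -0.048 m and value of joint stop between 0.045 and 0.053 m) or (z of rod_tip in the frame of bore_mouth between -0.052 and -0.05 m and value of joint stop between 0.047 and 0.055 m) or (z of rod_tip in the frame of bore_mouth between -0.054 and -0.052 m and value of joint stop between 0.049 and 0.057 m) or (z of rod_tip in the frame of bore_mouth between -0.056 and -0.054 m and value of joint stop between 0.051 and 0.059 m) or (z of rod_tip in the frame of bore_mouth between -0.058 and -0.056 m and value of joint stop between 0.053 and 0.061 m) or (z of rod_tip in the frame of bore_mouth between -0.06 and -0.058 m and value of joint stop between 0.055 and 0.063 m)) and not (velocity of joint stop above 0.005 m/s) and velocity of joint stop above -0.005 m/s); the robot touches nothing.
It fails at once if the rod is let fall down the bore: faster than 0.3 m/s inside it (horizontal distance between rod_tip and bore_mouth below 0.005 m and z of rod_tip in the frame of bore_mouth below 0 m and linear speed of rod above 0.3 m/s).
It fails at once if the rod is dropped, jabbed or forced: more than 25 N between it and the jig (contact force between rod and jig above 25 N).
It fails at once if a bystander is shifted by more than 20 mm (distance of any of chisel, offcut, stone, glue, collar, spray, square from where it was at the start of the episode above 0.02 m).
It also fails if it takes over 64 s, if anything falls off the work surface, if the arm or the gripper's body presses on something with over 40 N, if the wrist force passes 120 N, or if a joint passes its speed limit or range.

ROBOT

A 6-joint arm with a two-finger parallel gripper is mounted at the origin on the work surface. World frame = base frame: x ahead of the robot, y to its left, z up, the work surface at z = 0. Lengths are in m, angles in rad, forces in N, time in s.
With the tool pointing down it reaches from about 0.425 to 0.95 m from the base axis. Payload 3.5 kg.
Tool frame: the origin (TCP) lies between the finger pads; the fingertips stand 25 mm ahead of it and the grasp point (between the pads) lies 6 mm ahead of it (ctrl.finger_overhang is the distance from the TCP to the fingertips, in m); x points along the fingers, y is the direction in which the jaws open and shut, and the axes are right-handed (so a half turn about x gives the same grasp; the last joint's range is limited). The gripper opens to 85 mm and grips with 20 to 120 N. Pads are 22 mm wide; open, the fingers measure 114 mm over their backs; the gripper's body (76 mm by 85 mm) begins 54 mm behind the grasp point. The pads swing forward as they close: fully open they stand 13 mm farther back than shut.
Start: joints at [-1.403, 0.286, 1.577, -0, 1.279, -0.15], TCP at [0.211, -0.641, 0.256] pointing down, gripper open.
Joint ranges: [-2.77, 2.77], [-0.9, 2.22], [0.21, 2.48], [-1.53, 4.67], [0.24, 2.81], [-2.84, 2.84]. Speed limits (rad/s): [2.79, 2.79, 3.14, 3.14, 3.14, 3.14].

INTERFACE

Orientations are given as a unit quaternion [x, y, z, w].
In Python, from plant import ctrl gives the robot as it stands.
- The arm moves only by the tool play_rows, never from a script. Its argument "targets" is a list of rows, each an object with "delta_pos": the shift along the world's x, y, z normalised to -1 to 1, where 1 is 1000 mm, a list of three; "delta_rot": the turn, a rotation vector about the world's x, y, z normalised to -1 to 1, where 1 is pi rad, a list of three; "claw": the finger opening in mm, from 0 to 85.4. In form: [{"delta_pos": [tx, ty, tz], "delta_rot": [wx, wy, wz], "claw": claw}, ...]. A call has 1 to 20 rows; each row is the pose to reach, as a shift and turn from the pose measured when the call began, turning the shorter way round; what a row does not reach only later rows make up. A row lasts 1/12 s, in which the tool goes at most 41.7 mm and 7.16 degrees, less where a joint would pass 70% of its speed; a pose out of reach is approached as far as the arm can. A call with a number of a shift or a turn outside -1 to 1 is refused whole. A call with a gripper value outside its range is refused whole. The fingers move at their own pace and stop on an object; "newtons" is the grip in N (left out, the last holds). Time passes only in rows, so rows that repeat a pose let the fingers close. It gives the time, the measured TCP pose, the force and the opening at its end, in the units of the state.
- ctrl.get_state(): the state, without advancing time (a new reading comes with each control period).
- ctrl.read_camera(name): name is "side" or "top" or "wrist"; returns the picture (420x560x3 uint8, blue, green, red); there is no depth.
- ctrl.calibration(name): a dict with "fx", "fy", "cx", "cy" (pixels), "camera_from_world" (4x4, takes a point from world to camera coordinates). Camera axes: x right, y down, z forward; pixel columns grow to the right and rows downward; lengths in m; the calibration is good to about 2 mm. A picture is of the moment at which its call begins: read the wrist's pose just before it. calibration takes no time and is no camera call; for the wrist camera it gives the pose at the moment of the call.
- ctrl.sign_off(): hands the job in, once; it reports no verdict.
The state is a dict: "time": time; "qpos": joint angles; "dq": joint speeds; "joint_efforts": joint torques, N m; "eef_pos": TCP position; "tcp_rot": TCP orientation; "contact_force": force on the tool from outside, world axes, zero at the start; "wrist_torque": the same for the moment, N m; "opening": opening from 0.0 (shut) to 1.0 (fully open).
Only numpy, scipy, OpenCV 4.12 (cv2) and the standard library are available. Lean on these libraries where they do the work, as an engineer would, in place of code of your own. Each camera call takes 0.05 s, during which the arm holds its last target. There are 200 camera calls.

## Working session

There is one attempt and no reset: what is moved stays moved. The work goes in short steps, Python scripts to look and compute and a tool call to move; the robot and the scene stay as the last step left them, time stands still between calls to the robot, and variables do not carry over. Pictures are saved under pics/ and viewed, about 8 in all and at most 12, crops included, and the job is handed in when it is done.

Besides the shell and the picture viewer there is one more tool, called after "Request:" by a JSON object that holds its "fn" and its "kwargs". play_rows: Moves the arm, as the interface text tells. Its arguments: {"type":"object","properties":{"targets":{"type":"array"},"newtons":{"type":"number"}},"required":["targets"]}

```bash
ls; mkdir -p pics; python3 - <<'E'
from plant import ctrl
import cv2,numpy as np
s=ctrl.get_state();print(s)
for n in("side","top"):
    cv2.imwrite(f"pics/{n}0.png",ctrl.read_camera(n)); c=ctrl.calibration(n);print(n,c['fx'],c['cx'],c['cy'],np.round(c['camera_from_world'],4).tolist())
print(ctrl.finger_overhang)
E
```

```text
pics
{'time': 0.0, 'qpos': array([-1.40298300e+00,  2.87200451e-01,  1.57817749e+00,  3.10002764e-05,
        1.27861111e+00, -1.49978108e-01]), 'dq': array([-0.00116332, -0.00057363, -0.00182079,  0.0001188 ,  0.0006959 ,
        0.00082719]), 'joint_efforts': array([ 1.46029692e-03, -4.05971789e+01, -2.92630059e+01, -4.76533671e-05,
        5.76057384e-03, -1.23283730e-06]), 'eef_pos': array([ 0.210864  , -0.64058704,  0.25492365]), 'tcp_rot': array([ 0.69820202,  0.11272815, -0.69819615,  0.11103352]), 'contact_force': array([ 0.73542883, -0.29400549,  0.00406759]), 'wrist_torque': array([-0.02620249, -0.05744932, -0.00689368]), 'opening': 1.0016861520978806}
side 418.9162660116309 281.4205909151214 207.29259190766527 [[-0.8144, -0.5803, 0.0082, 0.4756], [-0.4211, 0.5812, -0.6963, 0.3197], [0.3993, -0.5705, -0.7177, 1.0278], [0.0, 0.0, 0.0, 1.0]]
top 426.5087698387722 272.99007100594133 217.6993647614126 [[0.0285, -0.9996, 0.002, 0.0039], [-0.9795, -0.0284, -0.1997, 0.6076], [0.1997, 0.0037, -0.9799, 1.1686], [0.0, 0.0, 0.0, 1.0]]
0.025
```

View pics/top0.png

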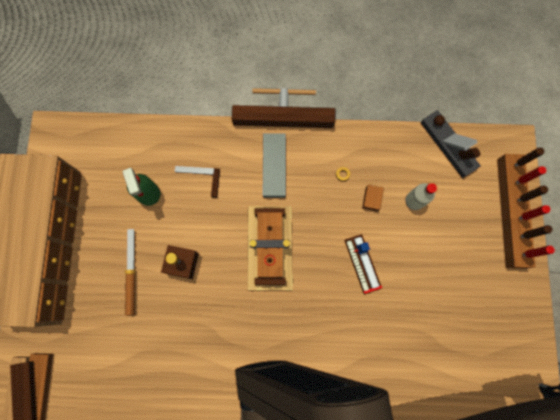

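View pics/side0.png

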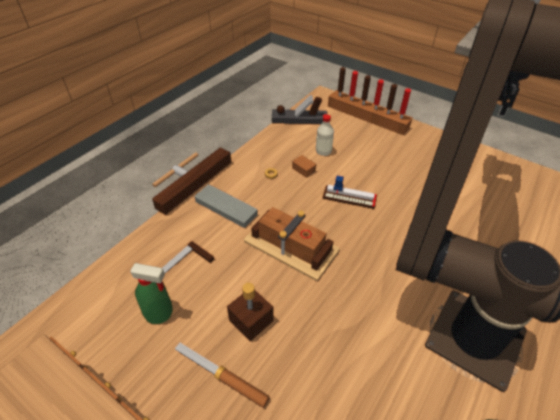

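The top picture shows the rod head at (172,259) on its stand, the red ring at (270,260), and the scale with its blue stop at (363,247) and red cap at (372,290). In the side picture the head is at (249,290), the ring at (305,234) and the stop at (339,183). I'll refine these with masks.

```bash
cat > h.py <<'E'
from plant import ctrl
import cv2,numpy as np
def cam(n):
    c=ctrl.calibration(n);return c['fx'],c['fy'],c['cx'],c['cy'],np.array(c['camera_from_world'])
def ray(c,p):
    fx,fy,cx,cy,T=c;R=T[:3,:3];d=R.T@np.array([(p[0]-cx)/fx,(p[1]-cy)/fy,1]);return -R.T@T[:3,3],d
def plane(c,p,z):
    o,d=ray(c,p);return o+d*(z-o[2])/d[2]
def tri(obs):
    A=np.zeros((3,3));b=np.zeros(3);L=[]
    for c,p in obs:
        o,d=ray(c,p);d=d/np.linalg.norm(d);M=np.eye(3)-np.outer(d,d);A+=M;b+=M@o;L.append((o,d))
    X=np.linalg.solve(A,b);return X,[np.linalg.norm(np.cross(X-o,d)) for o,d in L]
def proj(c,X):
    fx,fy,cx,cy,T=c;q=T[:3,:3]@X+T[:3,3];return np.array([fx*q[0]/q[2]+cx,fy*q[1]/q[2]+cy])
def mask(im,lo,hi):
    return cv2.inRange(cv2.cvtColor(im,cv2.COLOR_BGR2HSV),np.array(lo),np.array(hi))
def red(im,s=150,v=80): return mask(im,(0,s,v),(6,255,255))|mask(im,(172,s,v),(180,255,255))
def blobs(m,box=None,mn=4):
    x0,y0,x1,y1=box or (0,0,m.shape[1],m.shape[0]);n,l,st,ce=cv2.connectedComponentsWithStats(m[y0:y1,x0:x1])
    return [(int(st[i,4]),(ce[i]+[x0,y0]).round(2).tolist(),(st[i,:4]+[x0,y0,0,0]).tolist()) for i in range(1,n) if st[i,4]>=mn]
E
python3 - <<'E'
from h import *
t=cv2.imread('pics/top0.png');s=cv2.imread('pics/side0.png')
B={'top':dict(ring=(255,245,285,275),cap=(340,225,390,300),head=(155,240,205,285)),'side':dict(ring=(290,222,320,246),cap=(315,170,385,212),head=(225,278,280,340))}
for n,im in(('top',t),('side',s)):
    print(n,'ring',blobs(red(im,190,60),B[n]['ring']));print(' cap',blobs(red(im),B[n]['cap']))
    print(' blue',blobs(mask(im,(100,130,30),(130,255,255)),B[n]['cap']))
    print(' head',blobs(mask(im,(18,130,100),(32,255,255)),B[n]['head']))
a=np.hstack([cv2.resize(t[200:300,150:290],None,fx=2.8,fy=2.8,interpolation=cv2.INTER_CUBIC),cv2.resize(t[225:300,330:400],None,fx=3.73,fy=3.73,interpolation=cv2.INTER_CUBIC)])
b=np.hstack([cv2.resize(s[200:340,220:345],None,fx=2.2,fy=2.2,interpolation=cv2.INTER_CUBIC),cv2.resize(s[165:215,310:390],None,fx=6.16,fy=6.16,interpolation=cv2.INTER_CUBIC)])
w=max(a.shape[1],b.shape[1]);o=np.zeros((a.shape[0]+b.shape[0],w,3),np.uint8);o[:a.shape[0],:a.shape[1]]=a;o[a.shape[0]:,:b.shape[1]]=b
print(o.shape);cv2.imwrite('pics/crop.png',o)
T=cam('top');print(plane(T,(172,258),.136),plane(T,(270,260),.085),plane(T,(363,247),.07),plane(T,(372,290),.02))
E
```

```text
top ring []
 cap [(8, [356.12, 250.12], [355, 249, 3, 3]), (50, [372.14, 289.44], [363, 285, 19, 9])]
 blue [(74, [362.91, 247.77], [358, 243, 11, 10])]
 head [(111, [170.95, 257.81], [166, 252, 11, 12])]
side ring [(16, [305.0, 235.19], [301, 231, 10, 7])]
 cap [(30, [374.03, 200.73], [372, 194, 5, 13])]
 blue [(62, [338.31, 183.18], [335, 177, 7, 13])]
 head [(85, [247.88, 288.13], [243, 283, 11, 11])]
(588, 768, 3)
[0.47520038 0.28567817 0.136     ] [0.48258624 0.02608909 0.085     ] [ 0.52838437 -0.23525518  0.07      ] [ 0.41117838 -0.2700446   0.02      ]
```

```bash
python3 - <<'E'
from h import *
T=cam('top');S=cam('side')
for n,a,b in(('head',(171,257.8),(247.9,288.1)),('ring',(270,260),(305,234.7)),('stop',(362.9,247.8),(338.3,183.2)),('cap',(372.1,289.4),(374,200.7))):
    X,e=tri([(T,a),(S,b)]);print(n,X.round(4),np.round(e,4))
W=cam('wrist');s=ctrl.get_state();from scipy.spatial.transform import Rotation as R
print(W[:4]); M=np.eye(4);M[:3,:3]=R.from_quat(s['tcp_rot']).as_matrix();M[:3,3]=s['eef_pos'];print((W[4]@M).round(4)); print(M.round(3))
E
```

```text
head [0.4747 0.2857 0.1477] [0.0003 0.0003]
ring [0.4845 0.0267 0.0801] [0.0015 0.0015]
stop [ 0.5299 -0.2388  0.0497] [0.0011 0.0011]
cap [ 0.4137 -0.272   0.0121] [0.0005 0.0005]
(326.0184399766298, 326.0184399766298, 280.04391965012775, 211.81346079484396)
[[-5.000e-04  1.000e+00  5.000e-04  6.000e-04]
 [-2.947e-01 -6.000e-04  9.556e-01  3.740e-02]
 [ 9.556e-01  4.000e-04  2.947e-01  1.343e-01]
 [ 0.000e+00  0.000e+00  0.000e+00  1.000e+00]]
[[-0.     0.312 -0.95   0.211]
 [ 0.002 -0.95  -0.312 -0.641]
 [-1.    -0.002 -0.     0.255]
 [ 0.     0.     0.     1.   ]]
```

View pics/crop.png

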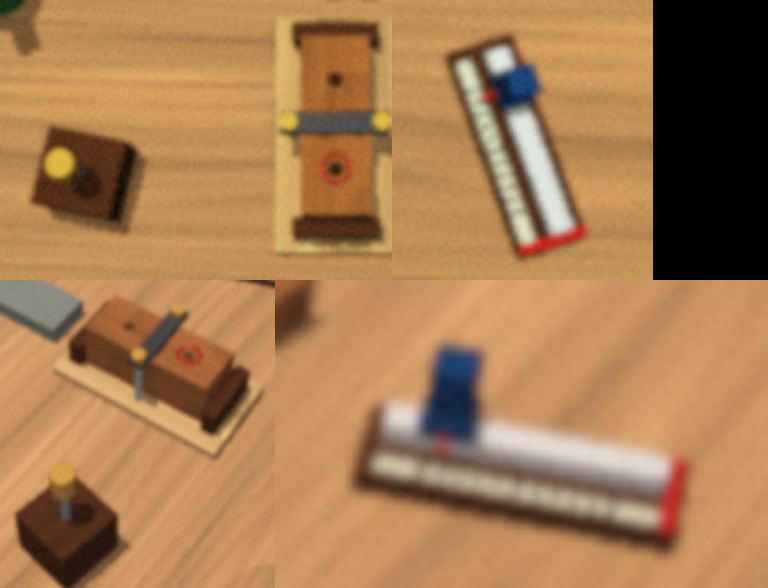

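The crop shows the ring around the near bore (image bottom), the scale with its red cap at the robot's end, and the pointer on the strip side. I'll move through a viewpoint between the jig and the scale.

Request:
{"fn": "play_rows", "kwargs": {"targets": [{"delta_pos": [0.018, 0.034, 0.004], "delta_rot": [0, 0, 0], "claw": 85}, {"delta_pos": [0.036, 0.068, 0.008], "delta_rot": [0, 0, 0], "claw": 85}, {"delta_pos": [0.29, 0.54, 0.05], "delta_rot": [0, 0, 0], "claw": 85}, {"delta_pos": [0.29, 0.54, 0.05], "delta_rot": [0, 0, 0], "claw": 85}, {"delta_pos": [0.29, 0.54, 0.05], "delta_rot": [0, 0, 0], "claw": 85}, {"delta_pos": [0.29, 0.54, 0.05], "delta_rot": [0, 0, 0], "claw": 85}, {"delta_pos": [0.29, 0.54, 0.05], "delta_rot": [0, 0, 0], "claw": 85}, {"delta_pos": [0.29, 0.54, 0.05], "delta_rot": [0, 0, 0], "claw": 85}, {"delta_pos": [0.29, 0.54, 0.05], "delta_rot": [0, 0, 0], "claw": 85}, {"delta_pos": [0.29, 0.54, 0.05], "delta_rot": [0, 0, 0], "claw": 85}, {"delta_pos": [0.29, 0.54, 0.05], "delta_rot": [0, 0, 0], "claw": 85}, {"delta_pos": [0.29, 0.54, 0.05], "delta_rot": [0, 0, 0], "claw": 85}, {"delta_pos": [0.29, 0.54, 0.05], "delta_rot": [0, 0, 0], "claw": 85}, {"delta_pos": [0.29, 0.54, 0.05], "delta_rot": [0, 0, 0], "claw": 85}, {"delta_pos": [0.29, 0.54, 0.05], "delta_rot": [0, 0, 0], "claw": 85}, {"delta_pos": [0.29, 0.54, 0.05], "delta_rot": [0, 0, 0], "claw": 85}, {"delta_pos": [0.29, 0.54, 0.05], "delta_rot": [0, 0, 0], "claw": 85}, {"delta_pos": [0.29, 0.54, 0.05], "delta_rot": [0, 0, 0], "claw": 85}, {"delta_pos": [0.29, 0.54, 0.05], "delta_rot": [0, 0, 0], "claw": 85}, {"delta_pos": [0.29, 0.54, 0.05], "delta_rot": [0, 0, 0], "claw": 85}]}}

```text
time: 1.77
eef_pos: [0.5003, -0.1019, 0.3047]
tcp_rot: [-0.698, -0.112, 0.699, -0.11]
contact_force: [0.4, 0.7, -0.5]
opening: 0.997
```

```bash
python3 - <<'E'
from h import *
import pickle
W=cam('wrist');im=ctrl.read_camera('wrist');cv2.imwrite('pics/w1.png',im);pickle.dump(W,open('w1.pkl','wb'))
for n,X in(('ring',(.4845,.0267,.085)),('stop',(.53,-.2388,.07)),('cap',(.4137,-.272,.02)),('head',(.475,.2857,.15))):print(n,proj(W,np.array(X)))
print('red',blobs(red(im),mn=15));print('blue',blobs(mask(im,(100,130,30),(130,255,255)),mn=30))
E
```

```text
ring [158.1122417  162.33311027]
stop [406.3879639  195.47960009]
cap [379.5444813  272.18132539]
head [-200.93763262   83.44647116]
red [(214, [156.47, 161.28], [142, 147, 30, 30]), (37, [380.11, 186.46], [375, 185, 11, 4]), (112, [368.81, 269.57], [358, 266, 22, 7]), (22, [397.64, 268.5], [396, 266, 4, 6])]
blue [(771, [401.05, 189.54], [385, 175, 33, 29])]
```

View pics/w1.png

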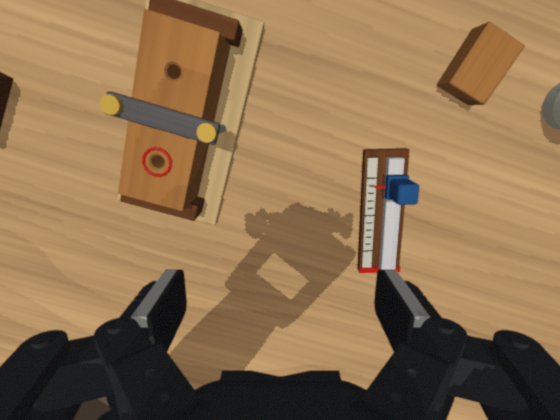

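Request:
{"fn": "play_rows", "kwargs": {"targets": [{"delta_pos": [-0.015, 0.04, 0], "delta_rot": [0, 0, 0], "claw": 85}, {"delta_pos": [-0.025, 0.39, 0], "delta_rot": [0, 0, 0], "claw": 85}, {"delta_pos": [-0.025, 0.39, 0], "delta_rot": [0, 0, 0], "claw": 85}, {"delta_pos": [-0.025, 0.39, 0], "delta_rot": [0, 0, 0], "claw": 85}, {"delta_pos": [-0.025, 0.39, 0], "delta_rot": [0, 0, 0], "claw": 85}, {"delta_pos": [-0.025, 0.39, 0], "delta_rot": [0, 0, 0], "claw": 85}, {"delta_pos": [-0.025, 0.39, 0], "delta_rot": [0, 0, 0], "claw": 85}, {"delta_pos": [-0.025, 0.39, 0], "delta_rot": [0, 0, 0], "claw": 85}, {"delta_pos": [-0.025, 0.39, 0], "delta_rot": [0, 0, 0], "claw": 85}, {"delta_pos": [-0.025, 0.39, 0], "delta_rot": [0, 0, 0], "claw": 85}, {"delta_pos": [-0.025, 0.39, 0], "delta_rot": [0, 0, 0], "claw": 85}, {"delta_pos": [-0.025, 0.39, 0], "delta_rot": [0, 0, 0], "claw": 85}, {"delta_pos": [-0.025, 0.39, 0], "delta_rot": [0, 0, 0], "claw": 85}, {"delta_pos": [-0.025, 0.39, 0], "delta_rot": [0, 0, 0], "claw": 85}]}}

```text
time: 2.98
eef_pos: [0.4758, 0.2866, 0.3047]
tcp_rot: [-0.698, -0.111, 0.699, -0.11]
contact_force: [-0.2, -0.2, 0.1]
opening: 0.998
```

The wrist picture shows the ring at (156,161), the pointer at (380,186), the cap at (369,269) and the blue grip at (401,189). The scale runs almost square to the jaws. Next is the head, now beneath the gripper.

```bash
python3 - <<'E'
from h import *
import pickle
W1=pickle.load(open('w1.pkl','rb'));T=cam('top');S=cam('side')
W=cam('wrist');im=ctrl.read_camera('wrist');cv2.imwrite('pics/w2.png',im);pickle.dump(W,open('w2.pkl','wb'))
print(ctrl.get_state()['eef_pos'])
for z in(.12,.152):print(proj(W,np.array((.4747,.2857,z))))
print('head',blobs(mask(im,(15,110,60),(35,255,255)),(180,60,400,320),mn=60))
print('ring px tri',tri([(T,(270,260)),(S,(305,234.7)),(W1,(156.5,161.3))]),plane(W1,(156.5,161.3),.085))
E
```

```text
[0.47578791 0.2866001  0.30480032]
[281.50906344 195.22715404]
[281.61324408 204.3871694 ]
head [(51147, [288.25, 188.22], [180, 60, 220, 260])]
ring px tri (array([0.4841202 , 0.02805632, 0.08234458]), [np.float64(0.0023151430524406317), np.float64(0.0012146881460406902), np.float64(0.001267124685527642)]) [0.48503405 0.02850325 0.085     ]
```

View pics/w2.png

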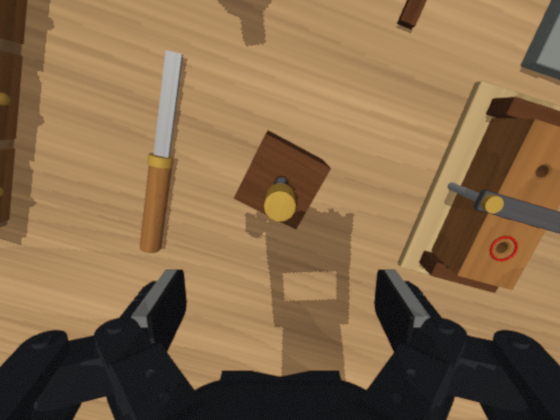

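The head's top face is at about (281,205), and the ring is also in view at (503,248).

```bash
python3 - <<'E'
from h import *
import pickle
W1,W=[pickle.load(open(f'w{i}.pkl','rb')) for i in(1,2)];T=cam('top');S=cam('side')
im=cv2.imread('pics/w2.png');hs=cv2.cvtColor(im,cv2.COLOR_BGR2HSV);print(hs[205,281],hs[188,281],hs[240,340],hs[205,300])
for lo in((20,150,120),(20,180,100),(18,190,150)):print(lo,blobs(mask(im,lo,(32,255,255)),(255,170,310,235),20))
r2=blobs(red(im),(480,225,530,270),10);print(r2)
# ring: fill circle via min enclosing on both wrist pics
def fit(im,b):
    x0,y0,x1,y1=b;m=red(im)[y0:y1,x0:x1];c=max(cv2.findContours(m,cv2.RETR_EXTERNAL,cv2.CHAIN_APPROX_NONE)[0],key=len);e=cv2.fitEllipse(c);return np.array(e[0])+[x0,y0],e[1]
p1=fit(cv2.imread('pics/w1.png'),(135,140,180,185));p2=fit(im,(480,225,530,270));print(p1,p2)
print('ring W1W2',tri([(W1,p1[0]),(W,p2[0])]),plane(W1,p1[0],.085),plane(W,p2[0],.085))
# bore holes / jig axis
E
```

```text
[ 21 165 189] [ 20 176 116] [ 16 123 135] [ 12 160  97]
(20, 150, 120) [(757, [279.35, 205.21], [264, 190, 32, 31])]
(20, 180, 100) []
(18, 190, 150) []
[(189, [503.54, 247.96], [490, 236, 28, 25])]
(array([156.51207733, 161.52033043]), (26.88532257080078, 30.13697624206543)) (array([503.32455444, 248.17908478]), (22.769689559936523, 28.349895477294922))
ring W1W2 (array([0.48485112, 0.02827595, 0.08553877]), [np.float64(9.883800698347721e-05), np.float64(9.883800698352042e-05)]) [0.48481383 0.0284451  0.085     ] [0.48465064 0.02779934 0.085     ]
```

```bash
python3 - <<'E'
from h import *
import pickle
W=pickle.load(open('w2.pkl','rb'));T=cam('top');S=cam('side')
p=(280,205.3)
print(plane(W,p,.152),tri([(W,p),(T,(171,257.8)),(S,(248.5,286))]),tri([(W,p),(T,(171,257.8))]))
print(plane(T,(171,257.8),.15))
E
```

```text
[0.47349463 0.28676976 0.152     ] (array([0.47402006, 0.28503912, 0.15452172]), [np.float64(0.001945416768646503), np.float64(0.0011098100497524811), np.float64(0.0010002456005317125)]) (array([0.47360383, 0.28583089, 0.14984895]), [np.float64(0.0010189112268486355), np.float64(0.0010189112268487058)])
[0.47424283 0.28500431 0.15      ]
```

Request:
{"fn": "play_rows", "kwargs": {"newtons": 30, "targets": [{"delta_pos": [-0.002, -0.0005, -0.03], "delta_rot": [0, 0, 0], "claw": 85}, {"delta_pos": [-0.002, -0.0005, -0.06], "delta_rot": [0, 0, 0], "claw": 85}, {"delta_pos": [-0.002, -0.0005, -0.09], "delta_rot": [0, 0, 0], "claw": 70}, {"delta_pos": [-0.002, -0.0005, -0.115], "delta_rot": [0, 0, 0], "claw": 60}, {"delta_pos": [-0.002, -0.0005, -0.135], "delta_rot": [0, 0, 0], "claw": 50}, {"delta_pos": [-0.002, -0.0005, -0.152], "delta_rot": [0, 0, 0], "claw": 42}, {"delta_pos": [-0.002, -0.0005, -0.163], "delta_rot": [0, 0, 0], "claw": 36}, {"delta_pos": [-0.002, -0.0005, -0.163], "delta_rot": [0, 0, 0], "claw": 36}, {"delta_pos": [-0.002, -0.0005, -0.163], "delta_rot": [0, 0, 0], "claw": 36}, {"delta_pos": [-0.002, -0.0005, -0.163], "delta_rot": [0, 0, 0], "claw": 36}]}}

```text
time: 3.87
eef_pos: [0.4748, 0.2861, 0.1433]
tcp_rot: [0.699, 0.111, -0.698, 0.109]
contact_force: [-0.4, -0.1, -0.3]
opening: 0.421
```

```bash
python3 - <<'E'
from h import *
W=cam('wrist');im=ctrl.read_camera('wrist');s=ctrl.get_state();print(s['eef_pos'],s['contact_force'],s['opening'])
cv2.imwrite('pics/w3.png',im)
print(blobs(mask(im,(18,140,100),(32,255,255)),(200,180,370,420),40),proj(W,np.array([.4738,.2862,.152])))
E
```

```text
[0.47492788 0.28627261 0.14361677] [-0.40889516  0.20432995 -0.86888478] 0.42263381130279715
[(5174, [277.49, 302.13], [243, 255, 69, 93])] [280.52095348 317.32871735]
```

View pics/w3.png

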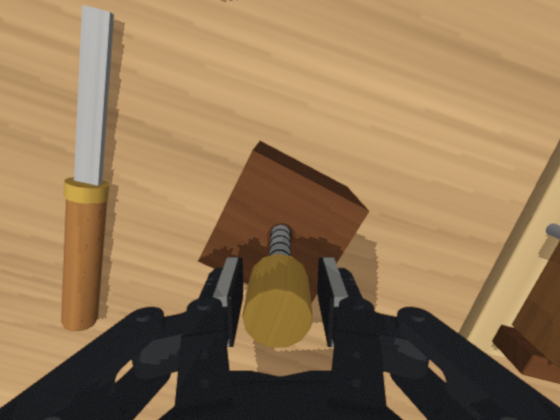

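The head sits between the pads with its top centre at about (277.5,315). That is roughly 1.2 mm left of centre, so I'll nudge and close.

Request:
{"fn": "play_rows", "kwargs": {"newtons": 30, "targets": [{"delta_pos": [-0.0006, 0.001, -0.0015], "delta_rot": [0, 0, 0], "claw": 34}, {"delta_pos": [-0.0006, 0.001, -0.0015], "delta_rot": [0, 0, 0], "claw": 32}, {"delta_pos": [-0.0006, 0.001, -0.0015], "delta_rot": [0, 0, 0], "claw": 29}, {"delta_pos": [-0.0006, 0.001, -0.0015], "delta_rot": [0, 0, 0], "claw": 20}, {"delta_pos": [-0.0006, 0.001, -0.0015], "delta_rot": [0, 0, 0], "claw": 20}, {"delta_pos": [-0.0006, 0.001, -0.0015], "delta_rot": [0, 0, 0], "claw": 20}, {"delta_pos": [-0.0006, 0.001, -0.0015], "delta_rot": [0, 0, 0], "claw": 20}, {"delta_pos": [-0.0006, 0.001, -0.0015], "delta_rot": [0, 0, 0], "claw": 20}, {"delta_pos": [-0.0006, 0.001, -0.0015], "delta_rot": [0, 0, 0], "claw": 20}]}}

```text
time: 4.67
eef_pos: [0.475, 0.2873, 0.143]
tcp_rot: [0.7, 0.111, -0.697, 0.109]
contact_force: [0.6, -2.8, 5.2]
opening: 0.323
```

```bash
python3 - <<'E'
from h import *
s=ctrl.get_state();print(s['eef_pos'],s['tcp_rot'],s['contact_force'],s['wrist_torque'],s['opening'])
E
```

```text
[0.4749908  0.28725301 0.1429877 ] [ 0.69995813  0.11097749 -0.69699062  0.10930094] [ 0.60464562 -2.79685007  5.17832816] [-0.47426393 -0.01677835 -0.02466949] 0.322905271447366
```

Request:
{"fn": "play_rows", "kwargs": {"targets": [{"delta_pos": [0, 0, 0.006], "delta_rot": [0, 0, 0], "claw": 20}, {"delta_pos": [0, 0, 0.014], "delta_rot": [0, 0, 0], "claw": 20}, {"delta_pos": [0, 0, 0.024], "delta_rot": [0, 0, 0], "claw": 20}, {"delta_pos": [0, 0, 0.036], "delta_rot": [0, 0, 0], "claw": 20}, {"delta_pos": [0, 0, 0.05], "delta_rot": [0, 0, 0], "claw": 20}, {"delta_pos": [0, 0, 0.066], "delta_rot": [0, 0, 0], "claw": 20}, {"delta_pos": [0, 0, 0.085], "delta_rot": [0, 0, 0], "claw": 20}, {"delta_pos": [0, 0, 0.105], "delta_rot": [0, 0, 0], "claw": 20}, {"delta_pos": [0, 0, 0.12], "delta_rot": [0, 0, 0], "claw": 20}, {"delta_pos": [0.001, -0.02, 0.13], "delta_rot": [0, 0, 0], "claw": 20}, {"delta_pos": [0.002, -0.05, 0.13], "delta_rot": [0, 0, 0], "claw": 20}, {"delta_pos": [0.004, -0.085, 0.13], "delta_rot": [0, 0, 0], "claw": 20}, {"delta_pos": [0.005, -0.12, 0.13], "delta_rot": [0, 0, 0], "claw": 20}, {"delta_pos": [0.006, -0.155, 0.13], "delta_rot": [0, 0, 0], "claw": 20}, {"delta_pos": [0.007, -0.19, 0.13], "delta_rot": [0, 0, 0], "claw": 20}, {"delta_pos": [0.008, -0.22, 0.13], "delta_rot": [0, 0, 0], "claw": 20}, {"delta_pos": [0.009, -0.243, 0.13], "delta_rot": [0, 0, 0], "claw": 20}, {"delta_pos": [0.01, -0.255, 0.13], "delta_rot": [0, 0, 0], "claw": 20}, {"delta_pos": [0.01, -0.259, 0.13], "delta_rot": [0, 0, 0], "claw": 20}, {"delta_pos": [0.01, -0.259, 0.13], "delta_rot": [0, 0, 0], "claw": 20}]}}

```text
time: 6.33
eef_pos: [0.4848, 0.0282, 0.2733]
tcp_rot: [0.7, 0.111, -0.697, 0.108]
contact_force: [1.0, -0.1, -3.3]
opening: 0.321
```

```bash
cat > look.py <<'E'
from h import *
import pickle,sys
k=sys.argv[1]
W=cam('wrist');im=ctrl.read_camera('wrist');s=ctrl.get_state();print(s['time'],s['eef_pos'].round(4),s['tcp_rot'].round(4),s['contact_force'].round(2),s['wrist_torque'].round(3),s['opening'])
cv2.imwrite(f'pics/{k}.png',im);pickle.dump((W,s),open(f'{k}.pkl','wb'))
print(blobs(red(im),(180,60,380,400),30)); print('expect ring',proj(W,np.array([.4848,.0283,.0855])),'tip',proj(W,s['eef_pos']-[0,0,.123]))
E
python3 look.py w4; python3 - <<'E'
from h import *
t=ctrl.read_camera('top');s=ctrl.read_camera('side');cv2.imwrite('pics/t4.png',t);cv2.imwrite('pics/s4.png',s)
w=cv2.imread('pics/w4.png')
S=cam('side');print(proj(S,np.array([.4848,.028,.15])))
a=cv2.resize(s[130:270,220:360],(420,420),interpolation=cv2.INTER_CUBIC)
b=cv2.resize(w[110:390,150:400],None,fx=1.5,fy=1.5,interpolation=cv2.INTER_CUBIC)
cv2.imwrite('pics/c4.png',np.hstack([a,b]))
E
```

```text
6.3833 [0.4848 0.0289 0.2732] [ 0.7     0.1113 -0.697   0.1087] [ 1.47  0.24 -2.37] [ 0.    -0.004  0.042] 0.3204974976647757
[(224, [281.08, 193.33], [266, 179, 31, 30])]
expect ring [280.97025321 194.06602965] tip [280.30371948 213.73170377]
[306.50905195 217.75019084]
```

View pics/c4.png

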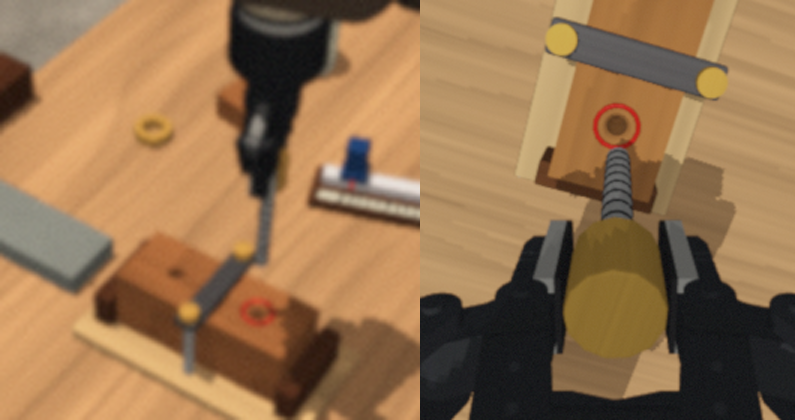

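The crops show the rod hanging straight, its tip at wrist pixel ~(281,213) with the ring just above it. I'll fit the rod axis and tip numerically.

```bash
cat > rod.py <<'E'
from h import *
import pickle,sys
from scipy.spatial.transform import Rotation as R
k=sys.argv[1];L=float(sys.argv[2]) if len(sys.argv)>2 else .123
W,s=pickle.load(open(f'{k}.pkl','rb'));im=cv2.imread(f'pics/{k}.png');hs=cv2.cvtColor(im,cv2.COLOR_BGR2HSV)
print('tool x',R.from_quat(s['tcp_rot']).as_matrix()[:,0].round(4))
E=s['eef_pos'];print('proj head bottom',proj(W,E-[0,0,L-.1]).round(1),'tip',proj(W,E-[0,0,L]).round(1))
for r in range(200,264,4):
    x=np.where(hs[r,255:310,1]<75)[0]+255
    print(r,len(x),x.min() if len(x) else 0,x.max() if len(x) else 0,end=' | ')
    if len(x)>5:
        c=(x.min()+x.max())/2
print()
E
python3 rod.py w4
```

```text
tool x [ 0.0035  0.0042 -1.    ]
proj head bottom [280.  275.4] tip [280.3 213.7]
200 0 0 0 | 204 0 0 0 | 208 1 283 283 | 212 12 276 287 | 216 15 275 289 | 220 16 274 289 | 224 16 274 289 | 228 17 273 289 | 232 18 273 290 | 236 18 273 290 | 240 19 272 290 | 244 21 271 291 | 248 19 272 290 | 252 21 271 291 | 256 0 0 0 | 260 0 0 0 |
```

Request:
{"fn": "play_rows", "kwargs": {"targets": [{"delta_pos": [0, -0.0004, -0.015], "delta_rot": [0, 0, 0], "claw": 20}, {"delta_pos": [0, -0.0004, -0.03], "delta_rot": [0, 0, 0], "claw": 20}, {"delta_pos": [0, -0.0004, -0.042], "delta_rot": [0, 0, 0], "claw": 20}, {"delta_pos": [0, -0.0004, -0.05], "delta_rot": [0, 0, 0], "claw": 20}, {"delta_pos": [0, -0.0004, -0.054], "delta_rot": [0, 0, 0], "claw": 20}, {"delta_pos": [0, -0.0004, -0.055], "delta_rot": [0, 0, 0], "claw": 20}, {"delta_pos": [0, -0.0004, -0.055], "delta_rot": [0, 0, 0], "claw": 20}, {"delta_pos": [0, -0.0004, -0.055], "delta_rot": [0, 0, 0], "claw": 20}]}}

```text
time: 7.15
eef_pos: [0.4853, 0.0291, 0.2188]
tcp_rot: [0.7, 0.112, -0.697, 0.11]
contact_force: [-0.3, -0.1, -3.0]
opening: 0.317
```

```bash
python3 look.py w5; python3 rod.py w5; python3 - <<'E'
from h import *
w=cv2.imread('pics/w5.png')
cv2.imwrite('pics/c5.png',cv2.resize(w[150:270,220:340],(600,600),interpolation=cv2.INTER_CUBIC))
E
```

```text
7.2 [0.4854 0.029  0.219 ] [ 0.7004  0.1116 -0.6964  0.1096] [-0.68 -0.68 -3.36] [ 0.018 -0.026 -0.017] 0.32032307256105297
[(290, [281.67, 208.28], [263, 194, 38, 34])]
expect ring [281.79243289 211.31768427] tip [281.20107733 214.25271766]
tool x [ 0.0051  0.0037 -1.    ]
proj head bottom [281.6 276.1] tip [281.2 214.3]
200 0 0 0 | 204 0 0 0 | 208 6 279 284 | 212 14 275 288 | 216 15 275 289 | 220 16 274 289 | 224 16 274 289 | 228 17 273 289 | 232 18 273 290 | 236 18 273 290 | 240 19 272 290 | 244 19 272 290 | 248 19 272 290 | 252 21 271 291 | 256 0 0 0 | 260 0 0 0 |
```

View pics/c5.png

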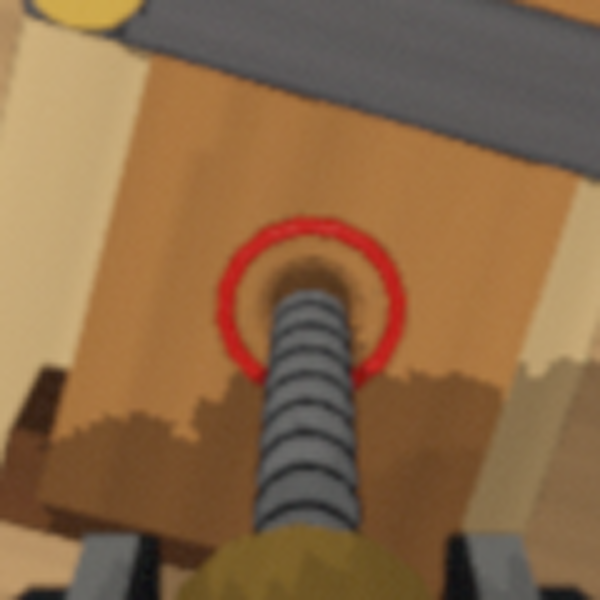

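The tip hovers over the ring. To measure the offset, I'll cast the ring pixels onto their plane, fit a circle, and compare it with the tip edge.

```bash
cat > off.py <<'E'
from h import *
import pickle,sys
from scipy.optimize import least_squares
k=sys.argv[1];L=.123
W,s=pickle.load(open(f'{k}.pkl','rb'));im=cv2.imread(f'pics/{k}.png');E=s['eef_pos']
m=red(im,150,60);m[:,:220]=0;m[:,345:]=0;m[:150]=0;m[265:]=0
ys,xs=np.nonzero(m);P=np.array([plane(W,(x,y),.0855)[:2] for x,y in zip(xs,ys)])
f=least_squares(lambda q:np.hypot(*(P-q[:2]).T)-q[2],[.485,.028,.0135],loss='soft_l1',f_scale=.001);print('ring',f.x.round(4),np.std(f.fun).round(5))
tz=E[2]-L
g=cv2.cvtColor(im,cv2.COLOR_BGR2HSV)[:,:,1].astype(float)
# rod mask: low saturation
col=cv2.GaussianBlur(g,(3,1),0)
rm=((g<85)).astype(np.uint8);rm[:,:262]=0;rm[:,302:]=0;rm[258:]=0;rm[:190]=0
rows=[r for r in range(190,258) if rm[r].sum()>=4];print('tip row',rows[0],[int(rm[r].sum()) for r in rows[:6]])
u=np.array([-W[4][1,0],-W[4][1,1]]);u/=np.linalg.norm(u)   # image-up direction on the bench
cs=[(np.nonzero(rm[r])[0].min()+np.nonzero(rm[r])[0].max())/2 for r in range(rows[0]+3,rows[0]+13)];c=np.mean(cs);print('col',c)
e=plane(W,(c,rows[0]-.5),tz)[:2]
for rad in(.0045,.006):print('tip centre',(e-rad*u).round(4))
print('tcp xy',E[:2].round(4),'u',u.round(3))
print('g',g[202:216,int(round(c))].astype(int))
E
python3 off.py w5;python3 off.py w4
```

```text
ring [0.4846 0.0283 0.0138] 0.0008
tip row 208 [6, 10, 12, 14, 14, 14]
col 281.5
tip centre [0.4863 0.0291]
tip centre [0.4849 0.0286]
tcp xy [0.4854 0.029 ] u [0.951 0.309]
g [166 160 162 167 163 132  29   5   4   3   7   3   4   4]
ring [0.4847 0.0285 0.0138] 0.00074
tip row 209 [7, 11, 12, 13, 14, 14]
col 281.6
tip centre [0.4849 0.0278]
tip centre [0.4834 0.0274]
tcp xy [0.4848 0.0289] u [0.952 0.307]
g [157 159 160 163 182 189  78  15   4   6   3   5   3   4]
```

Request:
{"fn": "play_rows", "kwargs": {"targets": [{"delta_pos": [-0.0005, -0.0002, -0.002], "delta_rot": [-0.0012, 0.0014, 0], "claw": 20}, {"delta_pos": [-0.0005, -0.0002, -0.004], "delta_rot": [-0.0012, 0.0014, 0], "claw": 20}, {"delta_pos": [-0.0005, -0.0002, -0.006], "delta_rot": [-0.0012, 0.0014, 0], "claw": 20}, {"delta_pos": [-0.0005, -0.0002, -0.008], "delta_rot": [-0.0012, 0.0014, 0], "claw": 20}, {"delta_pos": [-0.0005, -0.0002, -0.0095], "delta_rot": [-0.0012, 0.0014, 0], "claw": 20}, {"delta_pos": [-0.0005, -0.0002, -0.011], "delta_rot": [-0.0012, 0.0014, 0], "claw": 20}, {"delta_pos": [-0.0005, -0.0002, -0.0125], "delta_rot": [-0.0012, 0.0014, 0], "claw": 20}, {"delta_pos": [-0.0005, -0.0002, -0.014], "delta_rot": [-0.0012, 0.0014, 0], "claw": 20}, {"delta_pos": [-0.0005, -0.0002, -0.0155], "delta_rot": [-0.0012, 0.0014, 0], "claw": 20}, {"delta_pos": [-0.0005, -0.0002, -0.016], "delta_rot": [-0.0012, 0.0014, 0], "claw": 20}, {"delta_pos": [-0.0005, -0.0002, -0.016], "delta_rot": [-0.0012, 0.0014, 0], "claw": 20}, {"delta_pos": [-0.0005, -0.0002, -0.016], "delta_rot": [-0.0012, 0.0014, 0], "claw": 20}]}}

```text
time: 8.2
eef_pos: [0.4849, 0.0288, 0.203]
tcp_rot: [0.699, 0.111, -0.698, 0.111]
contact_force: [-0.1, 0.4, -2.1]
opening: 0.321
```

```bash
python3 look.py w6; python3 off.py w6; python3 rod.py w6|head -2
```

```text
8.25 [0.485  0.0288 0.2031] [ 0.6987  0.1105 -0.6981  0.1107] [ 0.63 -0.44 -1.99] [-0.003  0.046 -0.008] 0.31945474429146287
[(330, [281.45, 212.42], [262, 197, 40, 36])]
expect ring [281.33834816 215.981069  ] tip [280.77074539 213.44211802]
ring [0.4846 0.0283 0.0139] 0.0008
tip row 208 [6, 10, 12, 13, 14, 15]
col 281.35
tip centre [0.4854 0.0285]
tip centre [0.4839 0.028 ]
tcp xy [0.485  0.0288] u [0.951 0.308]
g [157 163 159 160 165 142  42   8   8   6   5   8   4   4]
tool x [ 9.e-04 -1.e-04 -1.e+00]
proj head bottom [281.4 275.8] tip [280.8 213.4]
```

No contact, and the offset is under half a millimetre. I'll continue down.

Request:
{"fn": "play_rows", "kwargs": {"targets": [{"delta_pos": [-0.0002, -0.0003, -0.002], "delta_rot": [0, 0, 0], "claw": 20}, {"delta_pos": [-0.0002, -0.0003, -0.004], "delta_rot": [0, 0, 0], "claw": 20}, {"delta_pos": [-0.0002, -0.0003, -0.006], "delta_rot": [0, 0, 0], "claw": 20}, {"delta_pos": [-0.0002, -0.0003, -0.008], "delta_rot": [0, 0, 0], "claw": 20}, {"delta_pos": [-0.0002, -0.0003, -0.01], "delta_rot": [0, 0, 0], "claw": 20}, {"delta_pos": [-0.0002, -0.0003, -0.012], "delta_rot": [0, 0, 0], "claw": 20}, {"delta_pos": [-0.0002, -0.0003, -0.0135], "delta_rot": [0, 0, 0], "claw": 20}, {"delta_pos": [-0.0002, -0.0003, -0.015], "delta_rot": [0, 0, 0], "claw": 20}, {"delta_pos": [-0.0002, -0.0003, -0.015], "delta_rot": [0, 0, 0], "claw": 20}, {"delta_pos": [-0.0002, -0.0003, -0.015], "delta_rot": [0, 0, 0], "claw": 20}]}}

```text
time: 9.08
eef_pos: [0.4847, 0.0285, 0.188]
tcp_rot: [0.699, 0.111, -0.698, 0.111]
contact_force: [-0.2, 0.6, -3.5]
opening: 0.316
```

```bash
python3 look.py w7; python3 off.py w7; python3 rod.py w7|head -2
```

```text
9.1333 [0.4848 0.0285 0.1881] [ 0.6987  0.1105 -0.6981  0.1107] [ 0.21 -0.13 -3.57] [-0.035 -0.043  0.039] 0.3159795414997955
[(380, [280.85, 218.62], [260, 202, 43, 38])]
expect ring [281.12335448 222.06595435] tip [280.80289971 213.39494613]
ring [0.4846 0.0283 0.0139] 0.00081
tip row 213 [8, 11, 13, 15, 15, 16]
col 281.25
tip centre [0.4813 0.027 ]
tip centre [0.4799 0.0265]
tcp xy [0.4848 0.0285] u [0.951 0.308]
g [206 202 207 214 177 164 159 157 160 158 107  41  14   8]
tool x [ 1.e-03 -1.e-04 -1.e+00]
proj head bottom [281.4 275.8] tip [280.8 213.4]
```

Request:
{"fn": "play_rows", "kwargs": {"newtons": 20, "targets": [{"delta_pos": [-0.0001, 0, -0.001], "delta_rot": [0, 0, 0], "claw": 20}, {"delta_pos": [-0.0001, 0, -0.0025], "delta_rot": [0, 0, 0], "claw": 20}, {"delta_pos": [-0.0001, 0, -0.004], "delta_rot": [0, 0, 0], "claw": 20}, {"delta_pos": [-0.0001, 0, -0.005], "delta_rot": [0, 0, 0], "claw": 20}, {"delta_pos": [-0.0001, 0, -0.006], "delta_rot": [0, 0, 0], "claw": 20}, {"delta_pos": [-0.0001, 0, -0.0065], "delta_rot": [0, 0, 0], "claw": 20}, {"delta_pos": [-0.0001, 0, -0.007], "delta_rot": [0, 0, 0], "claw": 20}, {"delta_pos": [-0.0001, 0, -0.007], "delta_rot": [0, 0, 0], "claw": 20}]}}

```text
time: 9.8
eef_pos: [0.4847, 0.0285, 0.181]
tcp_rot: [0.699, 0.111, -0.698, 0.111]
contact_force: [0.5, -0.7, -3.4]
opening: 0.316
```

Request:
{"fn": "play_rows", "kwargs": {"targets": [{"delta_pos": [0, 0, -0.0005], "delta_rot": [0, 0, 0], "claw": 20}, {"delta_pos": [0, 0, -0.001], "delta_rot": [0, 0, 0], "claw": 20}, {"delta_pos": [0, 0, -0.0015], "delta_rot": [0, 0, 0], "claw": 20}, {"delta_pos": [0, 0, -0.002], "delta_rot": [0, 0, 0], "claw": 20}, {"delta_pos": [0, 0, -0.0025], "delta_rot": [0, 0, 0], "claw": 20}, {"delta_pos": [0, 0, -0.003], "delta_rot": [0, 0, 0], "claw": 20}, {"delta_pos": [0, 0, -0.003], "delta_rot": [0, 0, 0], "claw": 20}]}}

```text
time: 10.38
eef_pos: [0.4846, 0.0285, 0.1778]
tcp_rot: [0.699, 0.111, -0.698, 0.111]
contact_force: [-1.3, 1.1, -3.1]
opening: 0.316
```

Request:
{"fn": "play_rows", "kwargs": {"targets": [{"delta_pos": [0, 0, -0.0005], "delta_rot": [0, 0, 0], "claw": 20}, {"delta_pos": [0, 0, -0.001], "delta_rot": [0, 0, 0], "claw": 20}, {"delta_pos": [0, 0, -0.0015], "delta_rot": [0, 0, 0], "claw": 20}, {"delta_pos": [0, 0, -0.002], "delta_rot": [0, 0, 0], "claw": 20}, {"delta_pos": [0, 0, -0.0025], "delta_rot": [0, 0, 0], "claw": 20}, {"delta_pos": [0, 0, -0.003], "delta_rot": [0, 0, 0], "claw": 20}, {"delta_pos": [0, 0, -0.003], "delta_rot": [0, 0, 0], "claw": 20}]}}

```text
time: 10.97
eef_pos: [0.4846, 0.0285, 0.1747]
tcp_rot: [0.699, 0.111, -0.698, 0.111]
contact_force: [0.0, 0.2, -3.4]
opening: 0.32
```

Request:
{"fn": "play_rows", "kwargs": {"targets": [{"delta_pos": [0, 0, -0.0005], "delta_rot": [0, 0, 0], "claw": 20}, {"delta_pos": [0, 0, -0.001], "delta_rot": [0, 0, 0], "claw": 20}, {"delta_pos": [0, 0, -0.0015], "delta_rot": [0, 0, 0], "claw": 20}, {"delta_pos": [0, 0, -0.002], "delta_rot": [0, 0, 0], "claw": 20}, {"delta_pos": [0, 0, -0.0025], "delta_rot": [0, 0, 0], "claw": 20}, {"delta_pos": [0, 0, -0.003], "delta_rot": [0, 0, 0], "claw": 20}, {"delta_pos": [0, 0, -0.003], "delta_rot": [0, 0, 0], "claw": 20}]}}

```text
time: 11.55
eef_pos: [0.4846, 0.0285, 0.1716]
tcp_rot: [0.699, 0.111, -0.698, 0.111]
contact_force: [0.4, 0.1, -3.0]
opening: 0.32
```

Request:
{"fn": "play_rows", "kwargs": {"targets": [{"delta_pos": [0, 0, -0.0005], "delta_rot": [0, 0, 0], "claw": 20}, {"delta_pos": [0, 0, -0.001], "delta_rot": [0, 0, 0], "claw": 20}, {"delta_pos": [0, 0, -0.0015], "delta_rot": [0, 0, 0], "claw": 20}, {"delta_pos": [0, 0, -0.002], "delta_rot": [0, 0, 0], "claw": 20}, {"delta_pos": [0, 0, -0.0025], "delta_rot": [0, 0, 0], "claw": 20}, {"delta_pos": [0, 0, -0.003], "delta_rot": [0, 0, 0], "claw": 20}, {"delta_pos": [0, 0, -0.003], "delta_rot": [0, 0, 0], "claw": 20}]}}

```text
time: 12.13
eef_pos: [0.4846, 0.0285, 0.1685]
tcp_rot: [0.699, 0.111, -0.698, 0.111]
contact_force: [0.2, 0.9, -2.8]
opening: 0.319
```

Request:
{"fn": "play_rows", "kwargs": {"targets": [{"delta_pos": [0, 0, -0.0005], "delta_rot": [0, 0, 0], "claw": 20}, {"delta_pos": [0, 0, -0.001], "delta_rot": [0, 0, 0], "claw": 20}, {"delta_pos": [0, 0, -0.0015], "delta_rot": [0, 0, 0], "claw": 20}, {"delta_pos": [0, 0, -0.002], "delta_rot": [0, 0, 0], "claw": 20}, {"delta_pos": [0, 0, -0.0025], "delta_rot": [0, 0, 0], "claw": 20}, {"delta_pos": [0, 0, -0.003], "delta_rot": [0, 0, 0], "claw": 20}, {"delta_pos": [0, 0, -0.003], "delta_rot": [0, 0, 0], "claw": 20}]}}

```text
time: 12.72
eef_pos: [0.4846, 0.0285, 0.1654]
tcp_rot: [0.699, 0.111, -0.698, 0.111]
contact_force: [0.7, 0.6, -4.1]
opening: 0.316
```

Request:
{"fn": "play_rows", "kwargs": {"targets": [{"delta_pos": [0, 0, -0.0005], "delta_rot": [0, 0, 0], "claw": 20}, {"delta_pos": [0, 0, -0.001], "delta_rot": [0, 0, 0], "claw": 20}, {"delta_pos": [0, 0, -0.0015], "delta_rot": [0, 0, 0], "claw": 20}, {"delta_pos": [0, 0, -0.002], "delta_rot": [0, 0, 0], "claw": 20}, {"delta_pos": [0, 0, -0.0025], "delta_rot": [0, 0, 0], "claw": 20}, {"delta_pos": [0, 0, -0.003], "delta_rot": [0, 0, 0], "claw": 20}, {"delta_pos": [0, 0, -0.003], "delta_rot": [0, 0, 0], "claw": 20}]}}

```text
time: 13.3
eef_pos: [0.4846, 0.0285, 0.1623]
tcp_rot: [0.699, 0.111, -0.698, 0.111]
contact_force: [1.6, 0.0, -3.4]
opening: 0.322
```

Request:
{"fn": "play_rows", "kwargs": {"targets": [{"delta_pos": [0, 0, -0.0005], "delta_rot": [0, 0, 0], "claw": 20}, {"delta_pos": [0, 0, -0.001], "delta_rot": [0, 0, 0], "claw": 20}, {"delta_pos": [0, 0, -0.0015], "delta_rot": [0, 0, 0], "claw": 20}, {"delta_pos": [0, 0, -0.002], "delta_rot": [0, 0, 0], "claw": 20}, {"delta_pos": [0, 0, -0.0025], "delta_rot": [0, 0, 0], "claw": 20}, {"delta_pos": [0, 0, -0.003], "delta_rot": [0, 0, 0], "claw": 20}, {"delta_pos": [0, 0, -0.003], "delta_rot": [0, 0, 0], "claw": 20}]}}

```text
time: 13.88
eef_pos: [0.4847, 0.0285, 0.1593]
tcp_rot: [0.699, 0.111, -0.698, 0.111]
contact_force: [1.0, 0.3, -2.9]
opening: 0.318
```

Request:
{"fn": "play_rows", "kwargs": {"targets": [{"delta_pos": [0, 0, -0.0005], "delta_rot": [0, 0, 0], "claw": 20}, {"delta_pos": [0, 0, -0.001], "delta_rot": [0, 0, 0], "claw": 20}, {"delta_pos": [0, 0, -0.0015], "delta_rot": [0, 0, 0], "claw": 20}, {"delta_pos": [0, 0, -0.002], "delta_rot": [0, 0, 0], "claw": 20}, {"delta_pos": [0, 0, -0.0025], "delta_rot": [0, 0, 0], "claw": 20}, {"delta_pos": [0, 0, -0.003], "delta_rot": [0, 0, 0], "claw": 20}, {"delta_pos": [0, 0, -0.003], "delta_rot": [0, 0, 0], "claw": 20}]}}

```text
time: 14.47
eef_pos: [0.4847, 0.0285, 0.1563]
tcp_rot: [0.699, 0.111, -0.698, 0.111]
contact_force: [0.9, -0.4, -2.7]
opening: 0.32
```

Request:
{"fn": "play_rows", "kwargs": {"targets": [{"delta_pos": [0, 0, -0.0005], "delta_rot": [0, 0, 0], "claw": 20}, {"delta_pos": [0, 0, -0.001], "delta_rot": [0, 0, 0], "claw": 20}, {"delta_pos": [0, 0, -0.0015], "delta_rot": [0, 0, 0], "claw": 20}, {"delta_pos": [0, 0, -0.002], "delta_rot": [0, 0, 0], "claw": 20}, {"delta_pos": [0, 0, -0.0025], "delta_rot": [0, 0, 0], "claw": 20}, {"delta_pos": [0, 0, -0.003], "delta_rot": [0, 0, 0], "claw": 20}, {"delta_pos": [0, 0, -0.003], "delta_rot": [0, 0, 0], "claw": 20}]}}

```text
time: 15.05
eef_pos: [0.4859, 0.0286, 0.156]
tcp_rot: [0.699, 0.11, -0.697, 0.111]
contact_force: [-1.8, 2.1, 11.1]
opening: 0.32
```

Firm contact with the floor. I'll relieve the push, then measure before letting go.

Request:
{"fn": "play_rows", "kwargs": {"targets": [{"delta_pos": [-0.0006, 0, 0.0002], "delta_rot": [0, 0, 0], "claw": 20}, {"delta_pos": [-0.0012, 0, 0.0002], "delta_rot": [0, 0, 0], "claw": 20}, {"delta_pos": [-0.0012, 0, 0.0002], "delta_rot": [0, 0, 0], "claw": 20}]}}

```text
time: 15.3
eef_pos: [0.4848, 0.0285, 0.1562]
tcp_rot: [0.7, 0.11, -0.697, 0.111]
contact_force: [-0.4, 0.6, 0.1]
opening: 0.319
```

```bash
python3 look.py w8; python3 - <<'E'
from h import *
import pickle
t=ctrl.read_camera('top');s=ctrl.read_camera('side');cv2.imwrite('pics/s8.png',s)
w=cv2.imread('pics/w8.png')
a=cv2.resize(s[160:260,250:350],(400,400),interpolation=cv2.INTER_CUBIC)
b=cv2.resize(w[180:300,230:330],None,fx=4,fy=4,interpolation=cv2.INTER_CUBIC)[:400]
o=np.hstack([a,b[:400]]);cv2.imwrite('pics/c8.png',o)
E
```

```text
15.35 [0.4848 0.0285 0.1562] [ 0.6996  0.1104 -0.6972  0.1108] [-0.47  0.44  0.36] [ 0.043 -0.01   0.033] 0.3167293927032942
[(500, [281.14, 234.54], [257, 216, 49, 42])]
expect ring [281.2402225  238.97981643] tip [280.62143902 213.84923933]
```

View pics/c8.png

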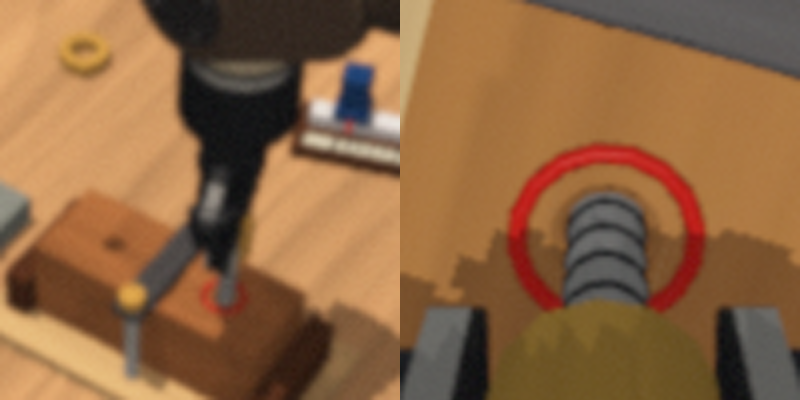

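Side crop: the rod stands in the ring with the grip around its head. Wrist crop: bands visible at crop rows ~200, 228, 258 and 290, the lowest just above the mouth. I'll release, rise and head over to the scale.

Request:
{"fn": "play_rows", "kwargs": {"targets": [{"delta_pos": [0, 0, 0], "delta_rot": [0, 0, 0], "claw": 30}, {"delta_pos": [0, 0, 0], "delta_rot": [0, 0, 0], "claw": 34}, {"delta_pos": [0, 0, 0], "delta_rot": [0, 0, 0], "claw": 40}, {"delta_pos": [0, 0, 0], "delta_rot": [0, 0, 0], "claw": 50}, {"delta_pos": [0, 0, 0], "delta_rot": [0, 0, 0], "claw": 60}, {"delta_pos": [0, 0, 0], "delta_rot": [0, 0, 0], "claw": 60}, {"delta_pos": [0, 0, 0.01], "delta_rot": [0, 0, 0], "claw": 60}, {"delta_pos": [0, 0, 0.03], "delta_rot": [0, 0, 0], "claw": 60}, {"delta_pos": [0, 0, 0.06], "delta_rot": [0, 0, 0], "claw": 60}, {"delta_pos": [0, 0, 0.09], "delta_rot": [0, 0, 0], "claw": 60}, {"delta_pos": [0, 0, 0.11], "delta_rot": [0, 0, 0], "claw": 60}, {"delta_pos": [0, 0, 0.12], "delta_rot": [0, 0, 0], "claw": 60}, {"delta_pos": [0, 0, 0.12], "delta_rot": [0, 0, 0], "claw": 60}]}}

```text
time: 16.53
eef_pos: [0.4861, 0.0284, 0.2799]
tcp_rot: [0.702, 0.11, -0.695, 0.111]
contact_force: [0.8, 0.7, 0.2]
opening: 0.705
```

```bash
python3 look.py w9; python3 - <<'E'
from h import *
import pickle
W,s=pickle.load(open('w8.pkl','rb'));W9,s9=pickle.load(open('w9.pkl','rb'))
u=np.array([.951,.308,0])
for k in(5,6,7,8,9):print(k,proj(W,np.array([.4847,.0283,0.0332+.01*k])+.006*u).round(1))
im=cv2.imread('pics/w8.png');print(im[215:262,281].mean(1).astype(int))
im=cv2.imread('pics/w9.png')
print(blobs(mask(im,(20,140,120),(32,255,255)),(230,150,330,320),40))
for z in(.145,.15,.155):print(z,proj(W9,np.array([.4847,.0283,z])).round(1),[proj(W9,np.array([.4847,.0283,z])+a*.014*u).round(1)[1] for a in(1,-1)])
S=cv2.imread('pics/s8.png');s=ctrl.read_camera('side');t=ctrl.read_camera('top')
cv2.imwrite('pics/s9.png',s);cv2.imwrite('pics/t9.png',t)
w=im[130:330,180:380]
o=np.hstack([cv2.resize(w,(400,400)),cv2.resize(s[170:260,260:350],(400,400),interpolation=cv2.INTER_CUBIC)]);cv2.imwrite('pics/c9.png',o)
E
```

```text
16.5833 [0.4852 0.0285 0.2774] [ 0.7004  0.1101 -0.6964  0.111 ] [ 0.83  0.18 -0.68] [-0.031  0.004  0.006] 0.7040956845578323
[(138, [280.14, 188.07], [264, 180, 31, 22])]
expect ring [279.44019512 194.58433123] tip [279.62758875 214.82464337]
5 [281.2 228.7]
6 [281.3 234.5]
7 [281.4 240.9]
8 [281.5 247.9]
9 [281.6 255.8]
[ 98  83  85 102  95  83 103 112 116 114 109  92  90  96  76  52  90 107
 108 101  77  50  77 102 108 108 103  70  42  81  94  96  96  94  83  51
  54  84  94  93  91  86  88  87  87  85  80]
[(991, [276.47, 220.13], [259, 199, 36, 39])]
0.145 [279.6 212. ] [np.float64(195.2), np.float64(228.3)]
0.15 [279.6 213.8] [np.float64(196.7), np.float64(230.4)]
0.155 [279.6 215.7] [np.float64(198.3), np.float64(232.5)]
```

View pics/c9.png

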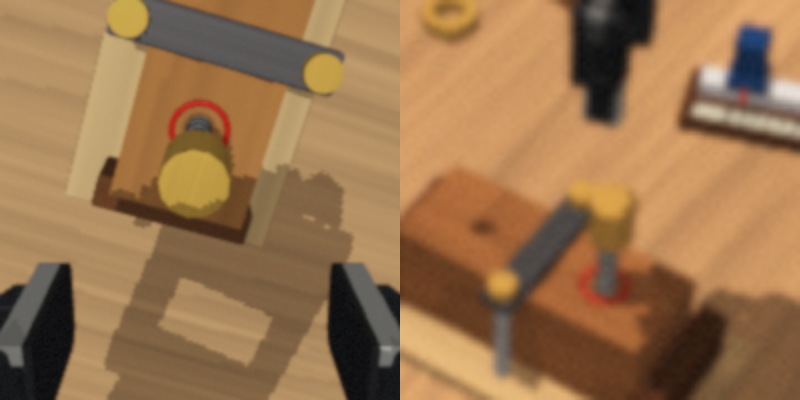

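The rod stands free in the bore with a slight lean inside its clearance. To check that it didn't slip in the grip, I'll compare band rows relative to the TCP in w4, w5, w6 and w8.

```bash
python3 - <<'E'
from h import *
import pickle
from scipy.signal import find_peaks
u=np.array([.951,.308,0])
for n in('w4','w5','w6','w7','w8'):
    W,s=pickle.load(open(n+'.pkl','rb'));im=cv2.imread(f'pics/{n}.png');E=s['eef_pos']
    p=255-im[205:262,278:285].mean((1,2));up=cv2.resize(p[None].astype(np.float32),None,fx=5,fy=1,interpolation=cv2.INTER_CUBIC)[0]
    k,_=find_peaks(up,prominence=15);r=[round(205+(x+.5)/5-.5,1) for x in k]
    print(n,'meas',r,'pred',[float(proj(W,E-[0,0,.123-.01*j]+.006*u)[1].round(1)) for j in range(1,10)])
E
```

```text
w4 meas [np.float64(206.6), np.float64(210.2), np.float64(214.8), np.float64(219.4), np.float64(224.6), np.float64(230.0), np.float64(236.0), np.float64(243.0), np.float64(250.6)] pred [210.0, 214.0, 218.4, 223.1, 228.3, 234.1, 240.4, 247.4, 255.2]
w5 meas [np.float64(210.2), np.float64(214.8), np.float64(219.4), np.float64(224.4), np.float64(230.0), np.float64(236.2), np.float64(243.0), np.float64(250.6)] pred [210.5, 214.5, 218.9, 223.7, 228.9, 234.6, 241.0, 248.0, 255.9]
w6 meas [np.float64(207.0), np.float64(210.2), np.float64(214.8), np.float64(219.4), np.float64(224.4), np.float64(230.0), np.float64(236.2), np.float64(243.0), np.float64(250.6)] pred [209.7, 213.8, 218.2, 223.0, 228.3, 234.1, 240.5, 247.6, 255.5]
w7 meas [np.float64(214.8), np.float64(219.4), np.float64(224.4), np.float64(230.0), np.float64(236.2), np.float64(243.0), np.float64(250.6)] pred [209.7, 213.7, 218.2, 223.0, 228.3, 234.0, 240.4, 247.5, 255.5]
w8 meas [np.float64(216.6), np.float64(219.8), np.float64(230.0), np.float64(236.2), np.float64(243.0), np.float64(250.6)] pred [210.1, 214.2, 218.6, 223.3, 228.6, 234.3, 240.7, 247.8, 255.6]
```

Request:
{"fn": "play_rows", "kwargs": {"targets": [{"delta_pos": [0, -0.03, 0], "delta_rot": [0, 0, 0], "claw": 60}, {"delta_pos": [0, -0.07, 0], "delta_rot": [0, 0, 0], "claw": 60}, {"delta_pos": [0, -0.11, -0.005], "delta_rot": [0, 0, 0], "claw": 60}, {"delta_pos": [0, -0.15, -0.01], "delta_rot": [0, 0, 0], "claw": 60}, {"delta_pos": [0, -0.19, -0.02], "delta_rot": [0, 0, 0], "claw": 60}, {"delta_pos": [0, -0.22, -0.03], "delta_rot": [0, 0, 0], "claw": 60}, {"delta_pos": [0, -0.25, -0.04], "delta_rot": [0, 0, 0], "claw": 60}, {"delta_pos": [0, -0.27, -0.05], "delta_rot": [0, 0, 0], "claw": 60}, {"delta_pos": [0, -0.28, -0.05], "delta_rot": [0, 0, 0], "claw": 60}, {"delta_pos": [0, -0.28, -0.05], "delta_rot": [0, 0, 0], "claw": 60}, {"delta_pos": [0, -0.28, -0.05], "delta_rot": [0, 0, 0], "claw": 60}, {"delta_pos": [0, -0.28, -0.05], "delta_rot": [0, 0, 0], "claw": 60}]}}

```text
time: 17.68
eef_pos: [0.4841, -0.2503, 0.2247]
tcp_rot: [0.699, 0.111, -0.698, 0.111]
contact_force: [-0.3, -0.3, -0.5]
opening: 0.698
```

```bash
python3 look.py w10; python3 - <<'E'
import cv2
im=cv2.imread('pics/w10.png');cv2.imwrite('pics/c10.png',cv2.resize(im[60:360,130:430],(600,600),interpolation=cv2.INTER_CUBIC))
E
```

```text
17.7333 [ 0.4843 -0.2502  0.225 ] [ 0.6987  0.1112 -0.698   0.1109] [ 0.06  0.61 -0.09] [0.012 0.03  0.009] 0.7039423165227383
[(38, [266.11, 141.5], [259, 140, 13, 4]), (282, [279.02, 252.91], [255, 248, 52, 9])]
expect ring [-75.75981491  95.22483671] tip [280.85814372 213.35769718]
```

View pics/c10.png

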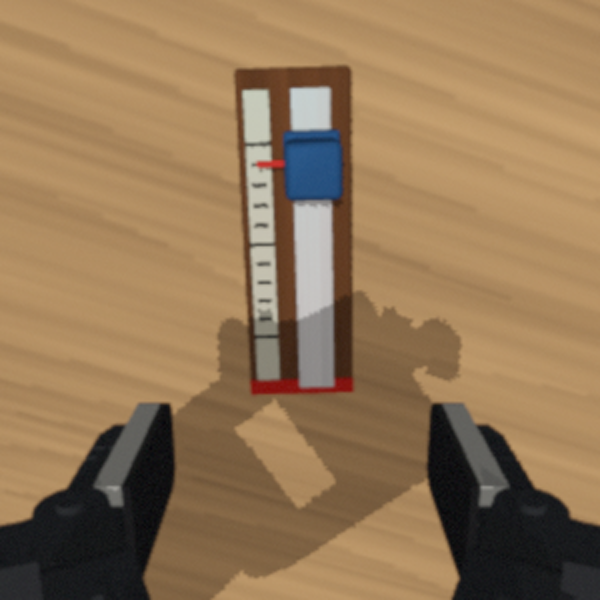

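No slip: the band rows are identical from w4 to w8. That puts the tip at TCP z − 0.123, so the depth is about 51.8 mm, and the 50 mm band just below the mouth agrees. In the scale picture the long ticks are at crop rows 144 (100), 244 (50) and 336 (0), with the pointer at row 163, reading about 91.

```bash
cat > sc.py <<'E'
from h import *
import pickle,sys
k=sys.argv[1];W,s=pickle.load(open(f'{k}.pkl','rb'));im=cv2.imread(f'pics/{k}.png');E=s['eef_pos']
from scipy.signal import find_peaks
z=.0145
p0,p1=[plane(W,np.array(a,float),z) for a in eval(sys.argv[2])]   # ends of 0 and 100 tick, approx px
a=(p1-p0)/np.linalg.norm(p1-p0);print('0',p0.round(4),'100',p1.round(4),'len',np.linalg.norm(p1-p0).round(4),'ang deg',np.degrees(np.arctan2(a[1],a[0])).round(2))
# profile along strip centre
N=1300;t=np.linspace(-.015,.115,N);pr=[]
g=im.astype(np.float32)
n=np.array([-a[1],a[0],0])
for q in t:
    pr.append(np.mean([cv2.getRectSubPix(g,(1,1),tuple(map(float,proj(W,p0+a*q+n*o))))[0,0].mean() for o in np.linspace(-.003,.003,7)]))
pr=np.array(pr);bg=cv2.blur(pr[None],(151,1))[0];pk,_=find_peaks(bg-pr,prominence=12,distance=40);print('ticks mm',(t[pk]*1000).round(1))
m=red(im);b=blobs(m,None,10);print('red',b)
bl=max(blobs(mask(im,(100,130,30),(130,255,255)),None,100));print('blue',bl)
for c in b:
    q=plane(W,c[1],z+.001);print('red reading mm',((q-p0)@a*1000).round(1),'perp',((q-p0)@n*1000).round(1))
T=cam('top')
print('grip top px->z.073',plane(W,bl[1],.073).round(4))
E
python3 sc.py w10 "((130+265/2,60+336/2),(130+257/2,60+144/2))"; python3 - <<'E'
import sys;sys.path.insert(0,'.')
from h import *
import pickle
im=cv2.imread('pics/w10.png');h=cv2.cvtColor(im,cv2.COLOR_BGR2HSV);print(h[126:165,286].tolist())
E
```

```text
0 [ 0.4367 -0.2453  0.0145] 100 [ 0.5308 -0.2122  0.0145] len 0.0997 ang deg 19.36
ticks mm [ 0.  10.1 20.1 29.8 39.5 49.9 60.3 70.4 80.4 90.2 99.8]
red [(38, [266.11, 141.5], [259, 140, 13, 4]), (282, [279.02, 252.91], [255, 248, 52, 9])]
blue (925, [286.19, 142.14], [272, 125, 29, 35])
red reading mm 90.5 perp -7.2
red reading mm -28.9 perp -16.9
grip top px->z.073 [ 0.5345 -0.2384  0.073 ]
[[107, 160, 124], [106, 175, 130], [106, 180, 115], [107, 172, 89], [107, 183, 82], [106, 177, 105], [105, 181, 121], [105, 180, 129], [106, 176, 135], [105, 179, 135], [105, 176, 135], [106, 175, 134], [106, 176, 133], [106, 178, 133], [106, 178, 132], [106, 178, 132], [105, 180, 132], [105, 181, 131], [105, 180, 130], [106, 178, 130], [106, 179, 128], [106, 177, 128], [106, 177, 127], [106, 174, 129], [106, 177, 128], [106, 177, 128], [105, 181, 127], [106, 180, 126], [106, 176, 126], [105, 180, 125], [106, 172, 126], [106, 177, 121], [106, 176, 110], [108, 118, 97], [113, 8, 125], [15, 4, 142], [15, 7, 150], [30, 1, 182], [60, 1, 197]]
```

```bash
python3 - <<'E'
from h import *
import pickle
W,s=pickle.load(open('w10.pkl','rb'));E=s['eef_pos']
p0,p1=plane(W,(262.5,228),.0145),plane(W,(258.5,132),.0145);a=(p1-p0)/np.linalg.norm(p1-p0)
q=plane(W,(287.2,144.2),.073);print(q,(q-p0)@a,E,q-E)
W1=pickle.load(open('w1.pkl','rb'));X=tri([(W,(286.2,142.1)),(W1,(401,189.5))]);print(X)
E
```

```text
[ 0.53317197 -0.23968109  0.073     ] 0.0928901759077721 [ 0.48427291 -0.25015461  0.22499269] [ 0.04889907  0.01047352 -0.15199269]
(array([ 0.53238176, -0.23944003,  0.04885703]), [np.float64(0.00024190905405838828), np.float64(0.00024190905405815837)])
```

Request:
{"fn": "play_rows", "kwargs": {"newtons": 40, "targets": [{"delta_pos": [0.02, 0.004, 0], "delta_rot": [0, 0, 0.0078], "claw": 60}, {"delta_pos": [0.04, 0.009, -0.01], "delta_rot": [0, 0, 0.0078], "claw": 60}, {"delta_pos": [0.048, 0.0105, -0.03], "delta_rot": [0, 0, 0.0078], "claw": 60}, {"delta_pos": [0.048, 0.0105, -0.06], "delta_rot": [0, 0, 0.0078], "claw": 60}, {"delta_pos": [0.048, 0.0105, -0.09], "delta_rot": [0, 0, 0.0078], "claw": 60}, {"delta_pos": [0.048, 0.0105, -0.115], "delta_rot": [0, 0, 0.0078], "claw": 55}, {"delta_pos": [0.048, 0.0105, -0.135], "delta_rot": [0, 0, 0.0078], "claw": 50}, {"delta_pos": [0.048, 0.0105, -0.15], "delta_rot": [0, 0, 0.0078], "claw": 45}, {"delta_pos": [0.048, 0.0105, -0.16], "delta_rot": [0, 0, 0.0078], "claw": 40}, {"delta_pos": [0.048, 0.0105, -0.16], "delta_rot": [0, 0, 0.0078], "claw": 34}, {"delta_pos": [0.048, 0.0105, -0.16], "delta_rot": [0, 0, 0.0078], "claw": 34}]}}

```text
time: 18.65
eef_pos: [0.5326, -0.239, 0.0654]
tcp_rot: [0.697, 0.12, -0.696, 0.12]
contact_force: [-0.8, 0.2, 0.2]
opening: 0.399
```

```bash
python3 look.py w11; python3 - <<'E'
from h import *
im=cv2.imread('pics/w11.png');cv2.imwrite('pics/c11.png',im[60:420,80:480])
print(blobs(mask(im,(100,130,30),(130,255,255)),None,100))
E
```

```text
18.7 [ 0.5331 -0.2396  0.0663] [ 0.6977  0.1196 -0.696   0.1203] [ 0.07 -0.21  0.12] [-0.023 -0.013  0.045] 0.3958851403808932
[(81, [250.04, 264.53], [245, 261, 11, 8])]
expect ring [-574.03887487  215.32869239] tip [281.68223524 213.49263672]
[(5391, [281.83, 289.1], [253, 239, 59, 99])]
```

View pics/c11.png

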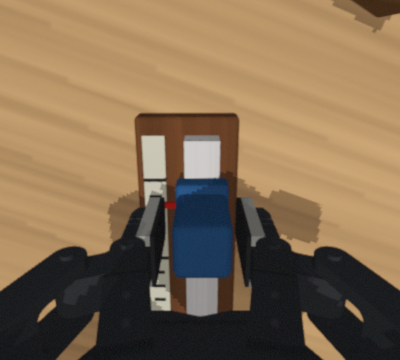

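The stop is centred between the pads. Picture views are used up, so checks from here on are numeric. Close the fingers.

Request:
{"fn": "play_rows", "kwargs": {"newtons": 40, "targets": [{"delta_pos": [0, 0, 0], "delta_rot": [0, 0, 0], "claw": 28}, {"delta_pos": [0, 0, 0], "delta_rot": [0, 0, 0], "claw": 22}, {"delta_pos": [0, 0, 0], "delta_rot": [0, 0, 0], "claw": 15}, {"delta_pos": [0, 0, 0], "delta_rot": [0, 0, 0], "claw": 15}, {"delta_pos": [0, 0, 0], "delta_rot": [0, 0, 0], "claw": 15}, {"delta_pos": [0, 0, 0], "delta_rot": [0, 0, 0], "claw": 15}]}}

```text
time: 19.2
eef_pos: [0.534, -0.2393, 0.0684]
tcp_rot: [0.698, 0.12, -0.695, 0.12]
contact_force: [-1.1, 4.1, 7.0]
opening: 0.272
```

Request:
{"fn": "play_rows", "kwargs": {"targets": [{"delta_pos": [-0.002, -0.0007, 0], "delta_rot": [0, 0, 0], "claw": 15}, {"delta_pos": [-0.005, -0.0018, 0], "delta_rot": [0, 0, 0], "claw": 15}, {"delta_pos": [-0.009, -0.0032, 0], "delta_rot": [0, 0, 0], "claw": 15}, {"delta_pos": [-0.013, -0.0046, 0], "delta_rot": [0, 0, 0], "claw": 15}, {"delta_pos": [-0.017, -0.006, 0], "delta_rot": [0, 0, 0], "claw": 15}, {"delta_pos": [-0.021, -0.0074, 0], "delta_rot": [0, 0, 0], "claw": 15}, {"delta_pos": [-0.025, -0.0088, 0], "delta_rot": [0, 0, 0], "claw": 15}, {"delta_pos": [-0.029, -0.0102, 0], "delta_rot": [0, 0, 0], "claw": 15}, {"delta_pos": [-0.032, -0.0113, 0], "delta_rot": [0, 0, 0], "claw": 15}, {"delta_pos": [-0.0345, -0.0121, 0], "delta_rot": [0, 0, 0], "claw": 15}, {"delta_pos": [-0.0367, -0.0129, 0], "delta_rot": [0, 0, 0], "claw": 15}, {"delta_pos": [-0.0367, -0.0129, 0], "delta_rot": [0, 0, 0], "claw": 15}, {"delta_pos": [-0.0367, -0.0129, 0], "delta_rot": [0, 0, 0], "claw": 15}]}}

```text
time: 20.28
eef_pos: [0.4968, -0.2525, 0.0685]
tcp_rot: [0.698, 0.12, -0.696, 0.12]
contact_force: [-0.7, 0.5, 0.0]
opening: 0.27
```

Request:
{"fn": "play_rows", "kwargs": {"targets": [{"delta_pos": [0, 0, 0], "delta_rot": [0, 0, 0], "claw": 30}, {"delta_pos": [0, 0, 0], "delta_rot": [0, 0, 0], "claw": 40}, {"delta_pos": [0, 0, 0], "delta_rot": [0, 0, 0], "claw": 60}, {"delta_pos": [0, 0, 0], "delta_rot": [0, 0, 0], "claw": 60}, {"delta_pos": [0, 0, 0.01], "delta_rot": [0, 0, 0], "claw": 60}, {"delta_pos": [0, 0, 0.03], "delta_rot": [0, 0, 0], "claw": 60}, {"delta_pos": [0, 0, 0.06], "delta_rot": [0, 0, 0], "claw": 60}, {"delta_pos": [0, 0, 0.09], "delta_rot": [0, 0, 0], "claw": 60}, {"delta_pos": [0, 0, 0.12], "delta_rot": [0, 0, 0], "claw": 60}, {"delta_pos": [-0.012, 0.002, 0.145], "delta_rot": [0, 0, -0.0078], "claw": 60}, {"delta_pos": [-0.012, 0.002, 0.155], "delta_rot": [0, 0, -0.0078], "claw": 60}, {"delta_pos": [-0.012, 0.002, 0.156], "delta_rot": [0, 0, -0.0078], "claw": 60}, {"delta_pos": [-0.012, 0.002, 0.156], "delta_rot": [0, 0, -0.0078], "claw": 60}, {"delta_pos": [-0.012, 0.002, 0.156], "delta_rot": [0, 0, -0.0078], "claw": 60}]}}

```text
time: 21.45
eef_pos: [0.4843, -0.25, 0.2226]
tcp_rot: [0.699, 0.112, -0.698, 0.111]
contact_force: [0.2, 0.1, -0.9]
opening: 0.706
```

```bash
python3 look.py w12; python3 - <<'E'
from h import *
import pickle
W,s=pickle.load(open('w12.pkl','rb'))
for X in((.4367,-.2453,.0145),(.5308,-.2122,.0145)):print(proj(W,np.array(X)).round(1).tolist())
E
python3 sc.py w12 "[proj(W,np.array(X)) for X in((.4367,-.2453,.0145),(.5308,-.2122,.0145))]"
```

```text
21.5 [ 0.4841 -0.2498  0.2221] [ 0.6983  0.1121 -0.6982  0.1108] [-0.52  0.31 -0.4 ] [0.067 0.026 0.003] 0.7005929989373866
[(38, [267.95, 183.42], [261, 182, 13, 4]), (280, [278.8, 253.99], [255, 249, 52, 9])]
expect ring [-78.17143806  94.84267435] tip [280.70178542 213.46217472]
[262.6, 228.9]
[258.7, 132.4]
0 [ 0.4367 -0.2453  0.0145] 100 [ 0.5308 -0.2122  0.0145] len 0.0998 ang deg 19.38
ticks mm [-1.000e-01  9.900e+00  1.990e+01  2.960e+01  4.020e+01  4.960e+01
  6.000e+01  7.000e+01  7.990e+01  8.970e+01  1.001e+02]
red [(38, [267.95, 183.42], [261, 182, 13, 4]), (280, [278.8, 253.99], [255, 249, 52, 9])]
blue (964, [287.2, 187.1], [274, 169, 28, 37])
red reading mm 49.3 perp -7.3
red reading mm -28.9 perp -16.5
grip top px->z.073 [ 0.5    -0.2504  0.073 ]
```

```bash
python3 - <<'E'
from h import *
import pickle
p0=np.array([.4367,-.2453,.0145]);p1=np.array([.5308,-.2122,.0145]);a=(p1-p0)/np.linalg.norm(p1-p0)
V={k:pickle.load(open(k+'.pkl','rb'))[0] for k in('w10','w11','w12')}
m=red(cv2.imread('pics/w11.png'));b=blobs(m,(200,200,300,300),10);print(b)
for z in(.0145,.0155,.018,.02,.022,.025):
    print(z,[(round(float((plane(V[k],p,z)-p0)@a*1000),1)) for k,p in(('w10',(266.1,141.5)),('w11',(250.0,264.5)),('w12',(267.95,183.42)))])
E
```

```text
[(81, [250.04, 264.53], [245, 261, 11, 8])]
0.0145 [90.4, 84.7, 49.0]
0.0155 [90.5, 85.2, 49.3]
0.018 [90.7, 86.5, 49.8]
0.02 [90.9, 87.5, 50.2]
0.022 [91.1, 88.4, 50.6]
0.025 [91.3, 89.9, 51.3]
```

I'll remove the pointer parallax by placing the camera straight above the pointer.

Request:
{"fn": "play_rows", "kwargs": {"targets": [{"delta_pos": [-0.02, -0.001, 0], "delta_rot": [0, 0, 0], "claw": 60}, {"delta_pos": [-0.045, -0.002, 0], "delta_rot": [0, 0, 0], "claw": 60}, {"delta_pos": [-0.062, -0.003, 0], "delta_rot": [0, 0, 0], "claw": 60}, {"delta_pos": [-0.07, -0.003, 0], "delta_rot": [0, 0, 0], "claw": 60}, {"delta_pos": [-0.07, -0.003, 0], "delta_rot": [0, 0, 0], "claw": 60}, {"delta_pos": [-0.07, -0.003, 0], "delta_rot": [0, 0, 0], "claw": 60}, {"delta_pos": [-0.07, -0.003, 0], "delta_rot": [0, 0, 0], "claw": 60}]}}

```text
time: 22.08
eef_pos: [0.4147, -0.2529, 0.2218]
tcp_rot: [0.698, 0.112, -0.698, 0.111]
contact_force: [0.1, 0.0, 0.2]
opening: 0.705
```

```bash
python3 look.py w13; python3 sc.py w13 "[proj(W,np.array(X)) for X in((.4367,-.2453,.0145),(.5308,-.2122,.0145))]"; python3 - <<'E'
from h import *
import pickle
W=pickle.load(open('w13.pkl','rb'))[0];R,t=W[4][:3,:3],W[4][:3,3];C=-R.T@t;p0=np.array([.4367,-.2453,.0145]);a=np.array([.943,.332,0]);print('cam',C.round(3),'nadir reading',(C-p0)@a*1000)
w=pickle.load(open('w11.pkl','rb'))[0];im=cv2.imread('pics/w11.png');print('w11 tick100 pred',proj(w,np.array([.5308,-.2122,.0145])),im[225:262,235].mean(1).astype(int),im[225:262,230].mean(1).astype(int))
E
```

```text
22.1333 [ 0.4148 -0.2529  0.222 ] [ 0.6984  0.1123 -0.6981  0.111 ] [ 0.43  0.04 -0.07] [-0.026 -0.042  0.036] 0.7046130840506016
[(56, [287.98, 111.32], [281, 109, 14, 5]), (378, [298.32, 194.28], [273, 189, 54, 10])]
expect ring [-82.96570656 -10.87641333] tip [281.15371517 213.38523444]
0 [ 0.4367 -0.2453  0.0145] 100 [ 0.5308 -0.2122  0.0145] len 0.0998 ang deg 19.38
ticks mm [  0.    9.9  19.7  30.2  39.6  49.8  59.8  70.4  80.   90.2 100.2]
red [(56, [287.98, 111.32], [281, 109, 14, 5]), (378, [298.32, 194.28], [273, 189, 54, 10])]
blue (1045, [310.36, 110.11], [295, 93, 32, 35])
red reading mm 52.0 perp -8.1
red reading mm -29.2 perp -17.5
grip top px->z.073 [ 0.4943 -0.2508  0.073 ]
cam [ 0.486 -0.229  0.339] nadir reading 51.98721056759816
w11 tick100 pred [234.41919678 239.89110477] [193 192 193 193 192 193 192 192 192 193 192 192 188 139  63  47 115 174
 190 192 192 190 191 191 191 189 167 144 134 117  74  41  77  98 102 103
 103] [193 193 192 193 192 192 193 193 192 192 193 192 188 141  67  41 100 165
 187 191 191 191 191 191 191 190 186 179 172 149  99  60  84 101 103 101
 103]
```

From straight overhead the pointer reads 52.0 mm, with the 50 tick measured at 49.8, against a depth of 51.8 mm. Last, I'll check that the rod still stands and nothing else moved, then hand in.

```bash
python3 - <<'E'
from h import *
t=ctrl.read_camera('top');s=ctrl.read_camera('side');t0=cv2.imread('pics/top0.png');s0=cv2.imread('pics/side0.png');s9=cv2.imread('pics/s9.png');t9=cv2.imread('pics/t9.png')
def d(a,b,box):
    x0,y0,x1,y1=box;return round(float(cv2.absdiff(a,b)[y0:y1,x0:x1].mean()),2)
for n,b in dict(chisel=(118,225,142,320),offcut=(360,180,388,215),stone=(258,130,290,200),glue=(403,178,440,218),collar=(333,164,353,184),spray=(118,163,164,212),square=(170,160,225,200),bench=(120,330,220,380)).items():print(n,d(t,t0,b))
for n,a in(('s9',s9),('now',s)):print(n,blobs(mask(a,(18,130,90),(32,255,255)),(285,195,325,250),8))
print(ctrl.get_state()['contact_force'].round(2),ctrl.get_state()['time'])
E
```

```text
chisel 8.71
offcut 8.12
stone 9.36
glue 8.42
collar 8.76
spray 7.67
square 9.05
bench 9.24
s9 [(70, [305.49, 214.76], [299, 211, 13, 10])]
now [(83, [305.64, 214.93], [299, 211, 13, 12])]
[-0.9  -0.38 -0.25] 22.2333
```

```bash
python3 -c "
from plant import ctrl
print(ctrl.sign_off())"
```

```text
the job is handed in; nothing more can be done
None
```

The rod is standing released in the red-ringed bore, and the blue stop is set at about 52 mm. I handed the job in at 22 s, with the gripper open and clear of everything. No verdict was reported.

- **Lowering the rod:** the force on the tool stayed near the rod's own weight until the floor. There it changed by about 14 N, under the 25 N limit. I eased that off before letting go. The rod leans slightly within the bore's clearance.
- **Bore depth:** about 51.8 mm, from the tool's height at the floor compared with its height at the stand. The band rows in the wrist pictures stayed the same, so the rod did not slip in the grip. The 50 mm band just below the bore's mouth fits that depth.
- **Stop reading:** with the camera straight above the pointer it read 52.0 mm, and the 50 tick measured 49.8. An earlier view at an angle gave 49.3 mm. I put the difference down to the pointer standing above the tick plane and trusted the overhead reading.
- **Bystanders:** the top picture changed no more at any bystander than at bare bench. The rod's head was still in the same place in the side view just before hand-in.
- **Not checked:** I did not measure the head's final height separately from two views. In the wrist pictures the rod looked tilted by about 0.03 rad in the grip, which changes its height very little.

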